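# Clear the jam in a vial feeder and ratchet two vials through

### The arm

A 6-joint arm with a two-finger parallel gripper is mounted at the origin on the work surface. World frame = base frame: x ahead of the robot, y to its left, z up, the work surface at z = 0. Lengths are in mm, angles in rad, forces in N, time in s.
With the tool pointing down it reaches from about 350 to 875 mm from the base axis. Payload 15.5 kg.
Tool frame: the origin (TCP) lies at the very end of the fingers, on their centre line; the grasp point (between the pads) lies 19 mm behind it; z points along the fingers, y is the direction in which the jaws open and shut (so a half turn about z gives the same grasp; the last joint's range is limited). The gripper opens to 85 mm and grips with 20 to 120 N. Pads are 22 mm wide; open, the fingers measure 114 mm over their backs; the gripper's body (76 mm by 85 mm) begins 54 mm behind the grasp point. The pads swing forward as they close: fully open they stand 13 mm farther back than shut.
Start: joints at [1.079, 0.494, 1.345, -0, 1.302, -0.096], TCP at [240.962, 576.683, 231.277] pointing down, gripper open.
Joint ranges: [-2.91, 2.91], [-0.82, 2.16], [0.22, 2.67], [-1.22, 4.37], [0.12, 2.79], [-3.08, 3.08]. Speed limits (rad/s): [1.89, 1.89, 2.57, 3.01, 3.01, 3.01].

### API

Orientations are given as a unit quaternion [w, x, y, z].
In Python, from station import ctrl gives the robot as it stands. The module is installed in compiled form; this text tells all that it offers.
- The arm moves only by the tool carry_out, never from a script. Its arguments are lists of equal length, an entry for each row: "claw": the finger opening in mm, from 0 to 85.4; "linear": the shift along the world's x, y, z in mm, a list of three; "yaw": the turn about the world's z in rad. In form: {"claw": [claw, ...], "linear": [[dx, dy, dz], ...], "yaw": [yaw, ...]}. A call has 1 to 5 rows; each row is the pose to reach, as a shift and turn from the pose commanded when the call began; what a row does not reach only later rows make up. A row lasts 1/8 s, in which the tool goes at most 62.5 mm and 10.7 degrees, less where a joint would pass 70% of its speed; a pose out of reach is approached as far as the arm can. A call with a gripper value outside its range is refused whole. The fingers move at their own pace and stop on an object; "grip_force" is the grip in N (left out, the last holds). Time passes only in rows, so rows that repeat a pose let the fingers close. It gives the time, the measured TCP pose, the force and the opening at its end, in the units of the state.
- ctrl.state(): the state, without advancing time (a new reading comes with each control period).
- ctrl.grab_frame(name): name is "scene" or "top" or "wrist"; returns the picture (480x640x3 uint8, red, green, blue); there is no depth.
- ctrl.camera_model(name): a dict with "intrinsics" (3x3 intrinsics, pixels), "k1" (the pictures are not rectified: a ray, as slopes to the right and down, at radius r is drawn at 1 + k1 r^2 times it, then the intrinsics apply), "T" (4x4, takes a point from camera to world coordinates). Camera axes: x right, y down, z forward; pixel columns grow to the right and rows downward; lengths in mm; the calibration is good to about 2 mm. A picture is of the moment at which its call begins: read the wrist's pose just before it. camera_model takes no time and is no camera call; for the wrist camera it gives the pose at the moment of the call.
- ctrl.finish_job(): hands the job in, once; it reports no verdict.
Trained networks look in the newest picture that a camera, given by its name, has taken for a name from the list of things; names that differ only in an ending like _2 or _b are one class to them, and where a whole thing is asked for, a point or a joint stands for the part that bears it (a point fixed in the world has none). Each returns a list of dicts, best first, with "confidence" (0 to 1); they miss things now and then, are a little off and sometimes report something else, mostly with a low value. They report only what shows in the picture. A call takes as long as a camera call.
- ctrl.trace(camera, query): "region" (480x640 bool, what is visible of it) and "uv" ([column, row] in pixels, amid what is visible of it).
- ctrl.mark_of(camera, query): "uv" ([column, row] in pixels: a listed point, or the origin of a listed thing).
The state is a dict: "t": time; "q": joint angles; "qd": joint speeds; "joint_efforts": joint torques, N m; "tool_pos": TCP position; "ee_rot": TCP orientation; "wrist_force": force on the tool from outside, world axes, zero at the start; "wrist_torque": the same for the moment, N m; "gripper_width": opening from 0.0 (shut) to 1.0 (fully open).
Only numpy, scipy, OpenCV 4.12 (cv2) and the standard library are available. Lean on these libraries where they do the work, as an engineer would, in place of code of your own. Each camera call takes 0.05 s, during which the arm holds its last target.

### The job

The vial feeder is jammed: a wide squat jar has got into the chute and is stuck at the gate in front of the four vials. Take the jar out and set it down gently in the white tray, then swing the ratchet lever back and forth until two vials have come through the wheel and lie on the run-out; the other two must stay in the chute or the wheel. It is all glass, so do not drop the jar, and leave the other things on the bench where they are.

Things in the scene. Friction and masses are not known exactly. Their poses are not given: they have to be found in the camera images.
- feeder: Hand-operated vial feeder, fixed on the bench. Origin: on the bench under the wheel's axle; x = the way the vials travel, y = left of that, z up; points below are in this frame, mm. Base plate x -228 to 168, 150 wide, 16 high. White side frames at y +-66 to 72, x +-55, up to z 119. Ratchet wheel and lever are outside the left (+y) frame.
- chute (a point): Middle of the chute's running surface at (-100, 0, 90.5). The chute, 72 wide, falls 12 degrees towards +x, from x -225 to the wheel. Guides 16 high, 63 apart, cut down to 6 high sills (71 over their outsides) from x -145 to -46, so that fingers can get at the ends of what lies before the gate.
- gate (a point): Middle of the gate bar's lower edge at (-76, 0, 115), 29 mm clear of the chute; the bar runs y -66 to 66. On it a clear pane 124 wide rises 88 mm, leaning 25 degrees back over the chute (top edge x -111, z 208): a gripper coming straight down on what lies at the gate hits the pane, so lean the wrist back towards the head of the chute.
- runout (a point): Middle of the run-out's surface at (100, 0, 55.5). Beyond the wheel this board, 63 mm wide between 20 mm guides, falls 12 degrees from x 50, z 66 to an end stop at x 153, z 44; delivered vials lie here.
- lever (a joint): Angle of the ratchet lever about the axle (along feeder y, at z 85), rad. 0 = back stop, handle leaning 40 degrees from upright over the chute; 1.40 = front stop, 40 degrees forward. Stays where left; 2 to 10 N at the handle. Forward drives the wheel after up to 0.5 rad idle; back only clicks. A full swing from stop to stop = two teeth = one pocket.
- lever_grip (a point): Middle of the lever's handle: a black round sleeve, turning freely on its pin, 22 mm thick, 66 mm long, level, parallel to the axle and 120 mm from it, sticking out to the left (feeder y 98 to 164, this point at y 131). The lever's flat bar joins it at its inner end (y 92 to 98).
- wheel (a joint): Angle of the white six-armed star wheel (tip radius 46 mm, on the axle) and its 12-tooth ratchet, rad, growing as it feeds; 0 to 0.5 at the start, cannot turn back. A tooth is 0.524 rad, a pocket 1.047. It lifts one vial per pocket over the top between two clear cheeks; a vial in a pocket drops on to the run-out after some 2.9 rad.
- jar: The wide squat glass jar with a white lid that is stuck: diameter 46 mm, 52 mm long, 50 to 100 g, lying across the chute against the gate bar. Origin at its middle, y along its axis. At the gate its ends stand free above the 6 mm sills; a vial touches it on its uphill side.
- tray: White plastic tray, 150 x 110 mm, walls 24 mm high and 3 mm thick, floor 3 mm, fixed on the bench to the robot's right. Origin: centre of its underside, x along its long side.
- vial1: Glass vial with white cap, diameter 24 mm, 60 mm long, 28 g, lying across the chute; number 1 from the gate. Origin at its middle, y along its axis. It rolls down by itself when there is room.
- vial2: Glass vial with white cap, diameter 24 mm, 60 mm long, 28 g, lying across the chute; number 2 from the gate. Origin at its middle, y along its axis. It rolls down by itself when there is room.
- vial3: Glass vial with white cap, diameter 24 mm, 60 mm long, 28 g, lying across the chute; number 3 from the gate. Origin at its middle, y along its axis. It rolls down by itself when there is room.
- vial4: Glass vial with white cap, diameter 24 mm, 60 mm long, 28 g, lying across the chute; number 4 from the gate. Origin at its middle, y along its axis. It rolls down by itself when there is room.
- tip_box: Bystander: grey box with clear lid, 122 x 86 x 69 mm, next to the tray (on either side of it). Origin: centre of its underside.
- bottle: Bystander: glass reagent bottle, diameter 70 mm, 135 mm high, between the chute's head and the robot. Origin: centre of its underside.
- tube_rack: Bystander: yellow tube rack, 110 x 52 mm, 98 mm high with its tubes, just beyond the feeder. Origin: centre of its underside.
- mortar: Bystander: white mortar, diameter 90 mm, 55 mm high. Origin: centre of its underside.
- beaker: Bystander: glass beaker, diameter 64 mm, 85 mm high. Origin: centre of its underside.
- petri: Bystander: stack of three clear dishes, diameter 88 mm, 42 mm high. Origin: centre of its underside.
- pill_jar: Bystander: white plastic jar, diameter 58 mm, 78 mm high, by the run-out. Origin: centre of its underside.

How it is judged:
By the outcome, as a careful person would: the job done as asked, in the order asked, and still so for the second after the job is handed in, with the robot touching nothing.
It also fails if it takes over 67 s, if anything falls off the work surface, if the arm or the gripper's body presses on something with over 40 N, if the wrist force passes 120 N, or if a joint passes its speed limit or range.

## Working session

There is one attempt and no reset: what is moved stays moved. The work goes in short steps, Python scripts to look and compute and a tool call to move; the robot and the scene stay as the last step left them, time stands still between calls to the robot, and variables do not carry over. Pictures are saved under pics/ and viewed, and the job is handed in when it is done.

Besides the shell and the picture viewer there is one more tool, called after ">>>" by a JSON object that holds its "op" and its "data". carry_out: Moves the arm, as the interface text tells. Its arguments: {"type":"object","properties":{"claw":{"type":"array"},"linear":{"type":"array"},"yaw":{"type":"array"},"grip_force":{"type":"number"}},"required":["claw","linear","yaw"]}

```bash
mkdir -p pics; ls
python3 - <<'E'
from station import ctrl
import cv2,numpy as np
s=ctrl.state()
for k,v in s.items(): print(k,np.round(v,4) if not isinstance(v,dict) else v)
for n in("scene","top"):
    im=ctrl.grab_frame(n); cv2.imwrite(f"pics/{n}0.png",im[:,:,::-1])
    np.save(f"{n}0.npy",im)
for n in("scene","top","wrist"):
    m=ctrl.camera_model(n);print(n,np.round(m["intrinsics"],1).tolist(),m["k1"],np.round(m["T"],3).tolist())
E
```

```text
pics
t 0.0
q [ 1.0795  0.4942  1.3461  0.      1.3025 -0.0955]
qd [-0.0002 -0.0016  0.0004  0.0005  0.0007 -0.0011]
joint_efforts [ 1.40000e-03 -8.82177e+01 -3.83880e+01  1.00000e-04  1.00000e-02
 -0.00000e+00]
tool_pos [240.7713 576.3609 230.6669]
ee_rot [-2.000e-04  1.966e-01  9.805e-01 -6.000e-04]
wrist_force [1.1092 0.031  0.0035]
wrist_torque [-0.0219 -0.056   0.0131]
gripper_width 0.9972
scene [[566.2, 0.0, 326.1], [0.0, 566.2, 247.0], [0.0, 0.0, 1.0]] -0.05431643912508309 [[0.821, 0.384, -0.423, 1197.694], [0.571, -0.53, 0.627, -927.839], [0.017, -0.756, -0.655, 1102.37], [0.0, 0.0, 0.0, 1.0]]
top [[614.7, 0.0, 322.7], [0.0, 614.7, 241.0], [0.0, 0.0, 1.0]] -0.16813698554690662 [[-0.01, -0.999, 0.049, 484.827], [-1.0, 0.011, 0.003, -12.246], [-0.004, -0.049, -0.999, 1465.051], [0.0, 0.0, 0.0, 1.0]]
wrist [[402.6, 0.0, 317.0], [0.0, 402.6, 236.8], [0.0, 0.0, 1.0]] 0.02573531605801205 [[0.385, 0.889, 0.249, 176.408], [0.923, -0.37, -0.106, 603.991], [-0.002, 0.271, -0.963, 373.544], [0.0, 0.0, 0.0, 1.0]]
```

View pics/scene0.png

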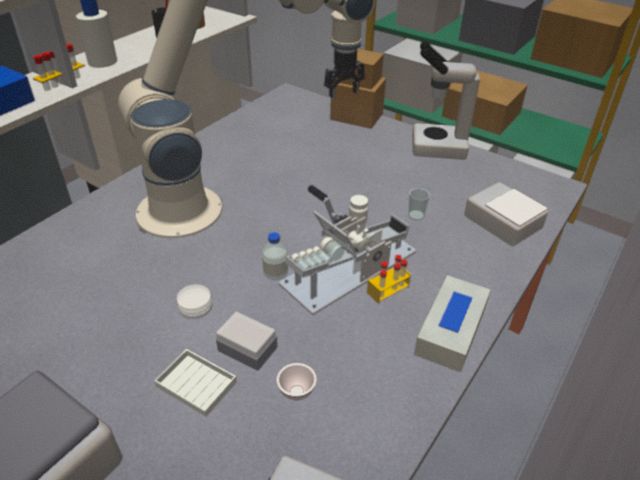

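View pics/top0.png

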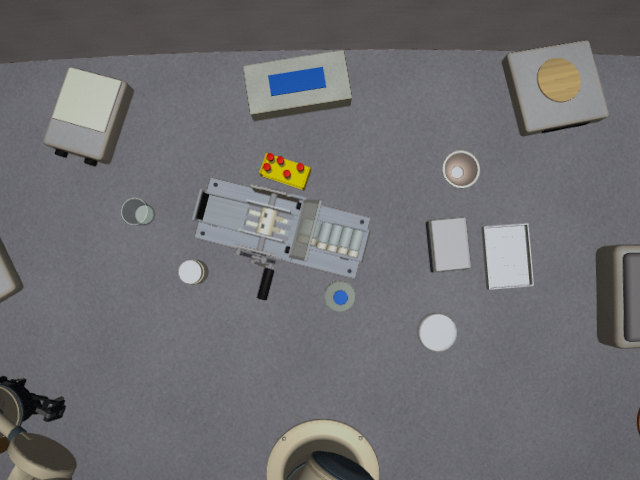

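```bash
cat > h.py <<'E'
import numpy as np,cv2
from station import ctrl
def ray(m,uv):
    K=np.array(m["intrinsics"]);T=np.array(m["T"])
    xd=(uv[0]-K[0,2])/K[0,0];yd=(uv[1]-K[1,2])/K[1,1]
    x,y=xd,yd
    for _ in range(20):
        f=1+m["k1"]*(x*x+y*y);x,y=xd/f,yd/f
    d=T[:3,:3]@np.array([x,y,1.]);return T[:3,3],d/np.linalg.norm(d)
def onz(m,uv,z):
    o,d=ray(m,uv);return o+d*(z-o[2])/d[2]
def proj(m,P):
    T=np.array(m["T"]);K=np.array(m["intrinsics"]);p=T[:3,:3].T@(np.array(P,float)-T[:3,3])
    x,y=p[:2]/p[2];f=1+m["k1"]*(x*x+y*y);return np.array([K[0,0]*x*f+K[0,2],K[1,1]*y*f+K[1,2]])
def tri(rs):
    A=np.zeros((3,3));b=np.zeros(3)
    for o,d in rs:
        M=np.eye(3)-np.outer(d,d);A+=M;b+=M@o
    p=np.linalg.solve(A,b);return p,[np.linalg.norm((np.eye(3)-np.outer(d,d))@(p-o)) for o,d in rs]
E
python3 - <<'E'
from h import *
import pickle
M={n:ctrl.camera_model(n) for n in("scene","top")}
R={}
for q in["chute","gate","runout","lever_grip","jar","feeder","tray","bottle","vial1","tip_box","pill_jar","tube_rack"]:
    for n in("scene","top"):
        r=ctrl.mark_of(n,q); R[q,n]=[(x["uv"],x["confidence"]) for x in r]
    a=[R[q,n] for n in("scene","top")]
    print(q,[[(np.round(u,1).tolist(),round(c,2)) for u,c in x[:4]] for x in a])
    if a[0] and a[1]:
        p,e=tri([ray(M[n],R[q,n][0][0]) for n in("scene","top")]);print("   ",p.round(1),np.round(e,1))
pickle.dump(R,open("marks.pkl","wb"))
print(ctrl.state()["t"])
E
```

```text
chute [[([331.8, 253.8], 0.61), ([359.5, 262.6], 0.34)], [([308.5, 232.5], 0.85)]]
    [573.   24.8  92. ] [1. 1.]
gate [[([336.7, 245.1], 0.7), ([359.7, 263.1], 0.36)], [([298.7, 228.8], 0.68)]]
    [578.1  44.3 112.1] [1.5 1.5]
runout [[([358.0, 221.6], 0.72), ([383.3, 233.2], 0.65)], [([226.1, 212.9], 0.56)]]
    [591.2 185.9 114.1] [31.7 31.7]
lever_grip [[([320.2, 191.0], 0.66), ([358.5, 265.4], 0.48)], [([267.3, 282.9], 0.94)]]
    [467.1 110.2 204.7] [5.8 5.8]
jar [[([335.9, 248.5], 0.65)], [([306.8, 234.8], 0.62)]]
    [572.6  32.2 105. ] [7.8 7.8]
feeder [[([334.0, 251.1], 0.64), ([358.0, 264.9], 0.62)], [([269.9, 222.7], 0.73)]]
    [573.3  93.7  58. ] [31.5 31.5]
tray [[([194.2, 384.3], 0.96), ([356.0, 219.3], 0.75)], [([503.1, 257.1], 0.87)]]
    [ 512.2 -447.1   -9.5] [2.4 2.4]
bottle [[([275.4, 271.4], 0.84), ([335.9, 245.6], 0.47)], [([336.8, 293.0], 0.73), ([435.4, 330.7], 0.58)]]
    [431.2 -40.9  -1.2] [2.4 2.4]
vial1 [[([316.7, 258.5], 0.59), ([317.7, 252.0], 0.57), ([299.2, 262.4], 0.46)], [([334.7, 237.5], 0.68), ([323.7, 233.3], 0.6), ([344.8, 238.7], 0.57), ([355.7, 240.4], 0.53)]]
    [561.6 -32.4 110.7] [2.8 2.8]
tip_box [[([248.9, 352.7], 0.92)], [([445.2, 244.8], 0.81), ([324.3, 233.5], 0.41)]]
    [ 548.1 -301.6  -13.6] [3.1 3.1]
pill_jar [[([356.7, 218.5], 0.83)], [([197.5, 273.1], 0.96)]]
    [484.9 295.2   0.7] [1.8 1.8]
tube_rack [[([384.6, 286.9], 0.79)], []]
1.3
```

```bash
cat >> h.py <<'E'
def F(pose,P):
    x,y,a=pose;P=np.atleast_2d(np.array(P,float));c,s=np.cos(a),np.sin(a)
    return np.c_[x+c*P[:,0]-s*P[:,1],y+s*P[:,0]+c*P[:,1],P[:,2]]
E
cat > fit.py <<'E'
from h import *
import pickle
from scipy.optimize import least_squares
M={n:ctrl.camera_model(n) for n in("scene","top")}
R=pickle.load(open("marks.pkl","rb"))
L=0.7-0.698
pts={"chute":(-100,0,90.5),"gate":(-76,0,115),"runout":(100,0,55.5),"feeder":(0,0,0)}
obs=[("chute","top",0),("chute","scene",0),("gate","top",0),("gate","scene",0),("runout","top",0),("runout","scene",1),("feeder","top",0)]
def res(p):
    r=[]
    for q,n,i in obs:
        r+=list(proj(M[n],F(p,pts[q])[0])-R[q,n][i][0])
    return r
s=least_squares(res,[580,110,1.4],loss="soft_l1");print(s.x,np.round(res(s.x),1))
p=s.x
im=cv2.imread("pics/top0.png");k=4;x0,y0=185,160
c=cv2.resize(im[y0:y0+145,x0:x0+195],None,fx=k,fy=k,interpolation=cv2.INTER_CUBIC)
c0=c.copy()
def line(P,col=(0,0,255)):
    u=[((proj(M["top"],w)-[x0,y0]+.5)*k).astype(int) for w in F(p,P)]
    cv2.polylines(c,[np.array(u)],False,col,1)
for z in(16,):line([(-228,-75,z),(168,-75,z),(168,75,z),(-228,75,z),(-228,-75,z)])
line([(-76,-66,115),(-76,66,115)],(0,255,0));line([(-111,-62,208),(-111,62,208)],(0,255,255))
cv2.imwrite("pics/fit_top.png",c);cv2.imwrite("pics/fit_top0.png",c0)
E
python3 fit.py
```

```text
[598.29796545 119.53976988   1.31601332] [ 0.6 -0.4 -0.8  0.9 -0.4  0.   1.3 -1.1 -0.4 -0.6 -0.6  1.3 -0.3  1.8]
```

View pics/fit_top.png

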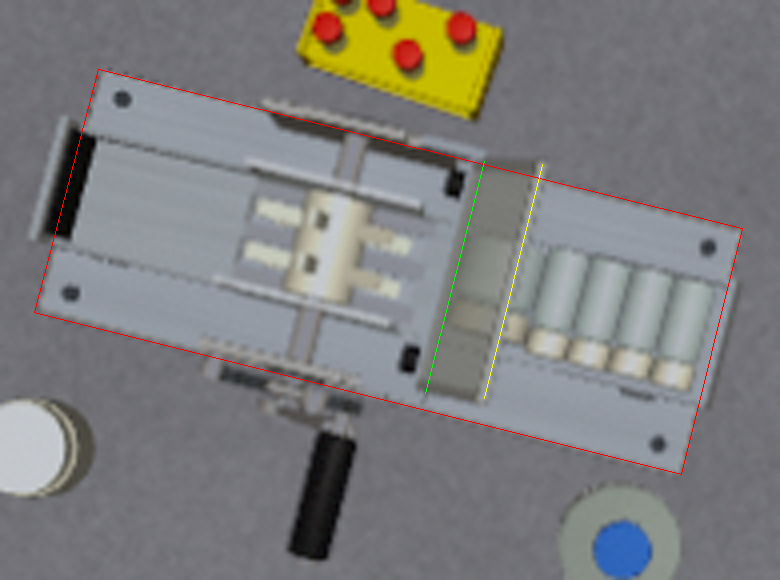

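Run:
```python
from h import *
m=ctrl.camera_model("scene")
for uv,z in [((440,155),0),((358,122),0),((430,50),250),((470,70),250),((505,240),0)]: print(uv,onz(m,uv,z).round())
R=F((598.3,119.5,1.316),[(-98,0,113),(-150,0,120)]);print(R.round())
```

```text
(440, 155) [530. 802.   0.]
(358, 122) [152. 832.   0.]
(430, 50) [ 303. 1098.  250.]
(470, 70) [ 508. 1018.  250.]
(505, 240) [911. 476.   0.]
[[574.  25. 113.]
 [560. -26. 120.]]
```

>>> {"op": "carry_out", "data": {"claw": [85,85,85,85,85], "linear": [[0,0,60],[0,0,120],[0,30,170],[0,85,190],[0,140,200]], "yaw": [0,0,0,0,0]}}

```text
t: 1.92
tool_pos: [240.9, 718.0, 433.7]
ee_rot: [0.0, 0.197, 0.98, 0.002]
wrist_force: [1.0, 1.2, 0.2]
gripper_width: 0.997
```

>>> {"op": "carry_out", "data": {"claw": [85,85,85,85,85], "linear": [[0,60,0],[0,120,0],[0,180,0],[0,240,0],[0,300,0]], "yaw": [0,0,0,0,0]}}

```text
t: 2.55
tool_pos: [214.4, 846.5, 374.1]
ee_rot: [0.001, 0.197, 0.98, 0.025]
wrist_force: [-0.7, -0.7, 1.4]
gripper_width: 0.995
```

>>> {"op": "carry_out", "data": {"claw": [85,85], "linear": [[0,0,0],[0,0,0]], "yaw": [0,0]}}

```text
t: 2.8
tool_pos: [215.0, 845.8, 375.0]
ee_rot: [0.001, 0.197, 0.98, 0.025]
wrist_force: [1.1, 0.5, 0.4]
gripper_width: 0.999
```

Run:
```python
from h import *
s=ctrl.state();print(s["t"],s["q"],s["tool_pos"],s["ee_rot"])
```

```text
2.8 [1.25229736 0.87565182 0.21993639 0.0035059  1.99668386 0.07919513] [215.00118789 845.81142732 374.99331774] [0.00137657 0.19673057 0.98014621 0.02466983]
```

>>> {"op": "carry_out", "data": {"claw": [85,85], "linear": [[0,-60,0],[0,-60,0]], "yaw": [0,0]}}

```text
t: 3.05
tool_pos: [215.2, 784.2, 375.1]
ee_rot: [0.001, 0.197, 0.98, 0.025]
wrist_force: [-0.1, 0.2, -0.4]
gripper_width: 0.997
```

>>> {"op": "carry_out", "data": {"claw": [85,85,85,85,85], "linear": [[0,0,0],[0,0,0],[0,0,0],[0,0,0],[0,0,0]], "yaw": [-0.18,-0.36,-0.54,-0.72,-0.9]}}

```text
t: 3.68
tool_pos: [215.1, 785.8, 375.2]
ee_rot: [0.011, 0.606, 0.795, 0.022]
wrist_force: [0.1, -0.0, -0.4]
gripper_width: 0.997
```

>>> {"op": "carry_out", "data": {"claw": [85,85,85,85,85], "linear": [[0,0,0],[0,0,0],[0,0,0],[250,960,0],[250,960,0]], "yaw": [-0.18,-0.36,-0.54,-0.615,-0.615]}}

```text
t: 4.3
tool_pos: [232.8, 851.8, 348.5]
ee_rot: [0.006, 0.816, 0.577, 0.031]
wrist_force: [-1.0, 0.5, 0.4]
gripper_width: 0.994
```

```bash
cat >> h.py <<'E'
from scipy.spatial.transform import Rotation as Ro
def rep():
    s=ctrl.state();w,x,y,z=s["ee_rot"];R=Ro.from_quat([x,y,z,w]).as_matrix()
    d=np.degrees;zt=R[:,2];yt=R[:,1]
    print("t",round(s["t"],2),"pos",np.round(s["tool_pos"],1),"tilt",d(np.arccos(-zt[2])).round(2),"az",d(np.arctan2(zt[1],zt[0])).round(1),"jaw az",d(np.arctan2(yt[1],yt[0])).round(1),"el",d(np.arcsin(yt[2])).round(2),"tcp az",d(np.arctan2(s["tool_pos"][1],s["tool_pos"][0])).round(1),"q",np.round(s["q"],2),"w",round(s["gripper_width"],3),"F",np.round(s["wrist_force"],1))
    return s,R
E
python3 -c "
from h import *
rep()"
```

```text
t 4.3 pos [232.8 851.8 348.5] tilt 3.57 az 24.3 jaw az -19.6 el 2.58 tcp az 74.7 q [ 1.25  0.91  0.22 -0.05  1.97  1.57] w 0.994 F [-1.   0.5  0.4]
```

>>> {"op": "carry_out", "data": {"claw": [85,85,85,85,85], "linear": [[250,960,0],[500,1920,0],[500,1920,0],[500,1920,0],[500,1920,0]], "yaw": [0,0,0,0,0]}}

```text
t: 4.92
tool_pos: [248.5, 908.6, 250.0]
ee_rot: [-0.01, 0.815, 0.577, 0.05]
wrist_force: [0.2, 0.4, 0.1]
gripper_width: 0.995
```

```bash
python3 -c "
from h import *
rep()"
```

```text
t 4.92 pos [248.5 908.6 250. ] tilt 5.86 az 46.8 jaw az -19.5 el 2.36 tcp az 74.7 q [ 1.26  1.02  0.22 -0.04  1.81  1.58] w 0.995 F [0.2 0.4 0.1]
```

>>> {"op": "carry_out", "data": {"claw": [85,85,85,85,85], "linear": [[500,1900,1200],[500,1900,1200],[500,1900,1200],[500,1900,1200],[500,1900,1200]], "yaw": [0,0,0,0,0]}}

```text
t: 5.55
tool_pos: [249.8, 906.3, 303.5]
ee_rot: [-0.027, 0.813, 0.577, 0.071]
wrist_force: [0.5, 0.1, -0.3]
gripper_width: 0.996
```

```bash
python3 -c "
from h import *
rep()"
```

```text
t 5.55 pos [249.8 906.3 303.5] tilt 8.75 az 56.4 jaw az -19.4 el 2.15 tcp az 74.6 q [ 1.25  0.96  0.22 -0.04  1.81  1.58] w 0.996 F [ 0.5  0.1 -0.3]
```

>>> {"op": "carry_out", "data": {"claw": [85,85,85,85,85], "linear": [[500,1900,800],[500,1900,800],[500,1900,800],[500,1900,800],[500,1900,800]], "yaw": [0,0,0,0,0]}}

```text
t: 6.18
tool_pos: [255.9, 923.9, 304.1]
ee_rot: [-0.044, 0.811, 0.576, 0.092]
wrist_force: [1.5, 0.1, 0.0]
gripper_width: 0.994
```

>>> {"op": "carry_out", "data": {"claw": [85,85,85,85,85], "linear": [[500,1900,800],[500,1900,800],[500,1900,800],[500,1900,800],[500,1900,800]], "yaw": [0,0,0,0,0]}}

```text
t: 6.8
tool_pos: [261.7, 941.5, 307.3]
ee_rot: [-0.062, 0.808, 0.575, 0.113]
wrist_force: [-1.2, 0.5, -0.7]
gripper_width: 0.996
```

```bash
python3 -c "
from h import *
rep()"
```

```text
t 6.8 pos [261.7 941.5 307.3] tilt 14.79 az 64.0 jaw az -19.4 el 1.74 tcp az 74.5 q [ 1.25  0.97  0.22 -0.03  1.7   1.58] w 0.996 F [-1.2  0.5 -0.7]
```

>>> {"op": "carry_out", "data": {"claw": [85,85,85,85,85], "linear": [[500,1900,800],[500,1900,800],[500,1900,800],[500,1900,800],[500,1900,800]], "yaw": [0,0,0,0,0]}}

```text
t: 7.42
tool_pos: [267.2, 959.2, 311.1]
ee_rot: [-0.079, 0.804, 0.573, 0.134]
wrist_force: [0.8, -0.3, 0.5]
gripper_width: 0.995
```

>>> {"op": "carry_out", "data": {"claw": [85,85,85,85,85], "linear": [[500,1900,800],[500,1900,800],[500,1900,800],[500,1900,800],[500,1900,800]], "yaw": [0,0,0,0,0]}}

```text
t: 8.05
tool_pos: [272.4, 976.8, 315.7]
ee_rot: [-0.096, 0.8, 0.571, 0.156]
wrist_force: [-0.9, 0.0, -0.0]
gripper_width: 0.991
```

>>> {"op": "carry_out", "data": {"claw": [85,85,85,85,85], "linear": [[500,1900,800],[500,1900,800],[500,1900,800],[500,1900,800],[500,1900,800]], "yaw": [0,0,0,0,0]}}

```text
t: 8.68
tool_pos: [277.4, 994.1, 321.2]
ee_rot: [-0.114, 0.795, 0.568, 0.177]
wrist_force: [0.0, -0.5, -0.1]
gripper_width: 0.997
```

>>> {"op": "carry_out", "data": {"claw": [85,85,85,85,85], "linear": [[500,1900,800],[500,1900,800],[500,1900,800],[500,1900,800],[500,1900,800]], "yaw": [0,0,0,0,0]}}

```text
t: 9.3
tool_pos: [282.2, 1011.0, 327.5]
ee_rot: [-0.131, 0.79, 0.565, 0.198]
wrist_force: [-1.1, -0.6, -0.7]
gripper_width: 0.996
```

```bash
python3 -c "
from h import *
rep()"
```

```text
t 9.3 pos [ 282.2 1011.   327.5] tilt 27.45 az 69.1 jaw az -19.1 el 0.97 tcp az 74.4 q [ 1.25  0.97  0.22 -0.02  1.47  1.57] w 0.996 F [-1.1 -0.6 -0.7]
```

>>> {"op": "carry_out", "data": {"claw": [85,85,85,85,85], "linear": [[500,1900,800],[500,1900,800],[500,1900,800],[500,1900,800],[500,1900,800]], "yaw": [0,0,0,0,0]}}

```text
t: 9.93
tool_pos: [286.7, 1027.4, 334.6]
ee_rot: [-0.148, 0.784, 0.562, 0.219]
wrist_force: [0.3, -0.4, -0.8]
gripper_width: 0.993
```

>>> {"op": "carry_out", "data": {"claw": [85,85,85,85,85], "linear": [[500,1900,800],[500,1900,800],[500,1900,800],[500,1900,800],[500,1900,800]], "yaw": [0,0,0,0,0]}}

```text
t: 10.55
tool_pos: [290.9, 1043.1, 342.4]
ee_rot: [-0.165, 0.777, 0.558, 0.239]
wrist_force: [0.3, -0.4, -0.6]
gripper_width: 0.997
```

>>> {"op": "carry_out", "data": {"claw": [85,85,85,85,85], "linear": [[500,1900,800],[500,1900,800],[500,1900,800],[500,1900,800],[500,1900,800]], "yaw": [0,0,0,0,0]}}

```text
t: 11.18
tool_pos: [295.0, 1058.2, 351.0]
ee_rot: [-0.181, 0.771, 0.554, 0.259]
wrist_force: [-0.5, 0.1, -0.1]
gripper_width: 0.995
```

```bash
python3 -c "
from h import *
rep()"
```

```text
t 11.18 pos [ 295.  1058.2  351. ] tilt 36.81 az 70.6 jaw az -18.7 el 0.46 tcp az 74.4 q [ 1.25  0.98  0.22 -0.01  1.3   1.57] w 0.995 F [-0.5  0.1 -0.1]
```

Run:
```python
from h import *
M={n:ctrl.camera_model(n) for n in("scene","top")};P=(598.3,119.5,1.316)
def inv(w):
    c,s=np.cos(P[2]),np.sin(P[2]);d=np.array(w)-[P[0],P[1],0];return np.array([c*d[0]+s*d[1],-s*d[0]+c*d[1],d[2]]).round(1)
for uv in[(306.8,234.8)]: print(inv(onz(M["top"],uv,114)))
for uv in[(335.9,248.5)]: print(inv(onz(M["scene"],uv,114)))
for uv in [(334.7,237.5),(323.7,233.3),(344.8,238.7),(355.7,240.4)]:print("v",inv(onz(M["top"],uv,112)))
print("lever",inv(tri([ray(M["top"],(267.3,282.9)),ray(M["scene"],(320.2,191))])[0]))
k=4
for n,(x0,y0,w,h) in {"top":(275,195,110,85),"scene":(270,200,130,100)}.items():
    im=cv2.imread(f"pics/{n}0.png");k=6
    c=cv2.resize(im[y0:y0+h,x0:x0+w],None,fx=k,fy=k,interpolation=cv2.INTER_CUBIC)
    def line(Q,col):
        u=[((proj(M[n],q)-[x0,y0]+.5)*k).astype(int) for q in F(P,Q)];cv2.polylines(c,[np.array(u)],True,col,1)
    a=np.linspace(0,2*np.pi,40)
    for y in(-26,26): line([(-100+23*np.cos(t),y,114+23*np.sin(t)) for t in a],(0,0,255))
    for y in(-30,30):
      for i,x in enumerate((-133,-157,-180,-204)): line([(x+12*np.cos(t),y,114-10.5+.2126*(-100-x)+12*np.sin(t)) for t in a],(0,255,0))
    line([(-76,-66,115),(-76,66,115),(-111,62,208),(-111,-62,208)],(0,255,255))
    cv2.imwrite(f"pics/jar_{n}.png",c)
```

```text
[-97.3   8.3 114. ]
[-91.5  -9.3 114. ]
v [-158.4   -0.9  112. ]
v [-132.6   -4.1  112. ]
v [-180.6   -3.7  112. ]
v [-204.9   -5.9  112. ]
lever [-42.1 124.6 204.7]
```

View pics/jar_top.png

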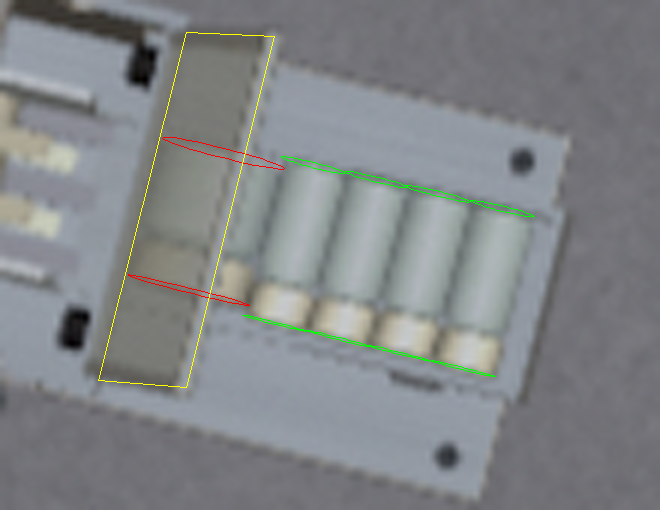

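View pics/jar_scene.png

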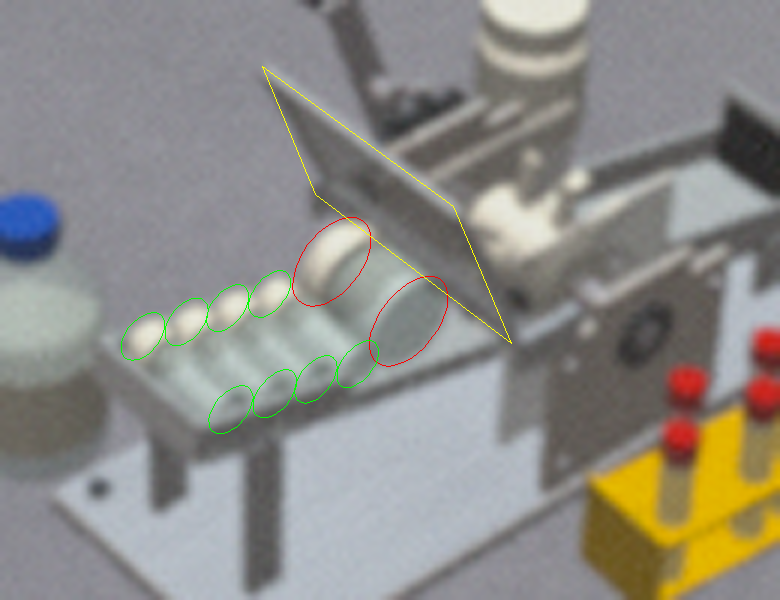

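Run:
```python
from h import *
P=(598.3,119.5,1.316);s,R=rep()
Rz=Ro.from_euler("z",.075).as_matrix()@R;zt=Rz[:,2];print("z",zt.round(3),"jaw",np.degrees(np.arctan2(Rz[1,1],Rz[0,1])))
jar=F(P,(-100,0,114))[0];T=jar+14*zt
print("jar",jar.round(1),"grasp TCP",T.round(1),"pre",(T-140*zt).round(1),"delta",(T-140*zt-s["tool_pos"]).round(1))
for d in[(-.45,0,.89),(-.6,0,.8)]: print(F((0,0,P[2]),d).round(3))
```

```text
t 11.18 pos [ 295.  1058.2  351. ] tilt 36.81 az 70.6 jaw az -18.7 el 0.46 tcp az 74.4 q [ 1.25  0.98  0.22 -0.01  1.3   1.57] w 0.995 F [-0.5  0.1 -0.1]
z [ 0.156  0.579 -0.801] jaw -14.447463265763808
jar [573.1  22.7 114. ] grasp TCP [575.3  30.8 102.8] pre [553.5 -50.2 214.9] delta [  258.5 -1108.4  -136.1]
[[-0.113 -0.435  0.89 ]]
[[-0.151 -0.581  0.8  ]]
```

>>> {"op": "carry_out", "data": {"claw": [80,75,70,68,68], "linear": [[13,-58,0],[27,-116,0],[41,-175,0],[54,-233,0],[68,-290,0]], "yaw": [0.03,0.075,0.075,0.075,0.075]}}

```text
t: 11.8
tool_pos: [360.2, 777.9, 351.4]
ee_rot: [-0.191, 0.749, 0.582, 0.252]
wrist_force: [1.4, 0.5, 0.4]
gripper_width: 0.795
```

>>> {"op": "carry_out", "data": {"claw": [68,68,68,68,68], "linear": [[13,-58,0],[27,-116,0],[41,-175,0],[54,-233,0],[68,-290,0]], "yaw": [0,0,0,0,0]}}

```text
t: 12.42
tool_pos: [428.1, 488.4, 351.5]
ee_rot: [-0.191, 0.749, 0.582, 0.252]
wrist_force: [1.4, -0.7, 0.1]
gripper_width: 0.794
```

>>> {"op": "carry_out", "data": {"claw": [68,68,68,68,68], "linear": [[13,-58,0],[27,-116,0],[41,-175,0],[54,-233,0],[68,-290,0]], "yaw": [0,0,0,0,0]}}

```text
t: 13.05
tool_pos: [496.3, 198.2, 351.5]
ee_rot: [-0.19, 0.749, 0.582, 0.252]
wrist_force: [0.5, 0.7, -0.5]
gripper_width: 0.798
```

```bash
python3 -c "
from h import *
rep()"
```

```text
t 13.05 pos [496.3 198.2 351.5] tilt 36.85 az 74.8 jaw az -14.5 el 0.53 tcp az 21.8 q [-0.13  0.18  1.69  0.68  1.25 -0.09] w 0.798 F [ 0.5  0.7 -0.5]
```

>>> {"op": "carry_out", "data": {"claw": [68,68,68,68,68], "linear": [[14,-60,0],[28,-120,0],[42,-175,-5],[54,-225,-30],[57,-250,-75]], "yaw": [0,0,0,0,0]}}

```text
t: 13.68
tool_pos: [554.6, -53.0, 276.0]
ee_rot: [-0.188, 0.749, 0.582, 0.253]
wrist_force: [0.9, -0.0, 0.2]
gripper_width: 0.796
```

>>> {"op": "carry_out", "data": {"claw": [68,68], "linear": [[0,2,-60],[0,2,-60]], "yaw": [0,0]}}

```text
t: 13.92
tool_pos: [551.5, -47.2, 213.6]
ee_rot: [-0.193, 0.75, 0.581, 0.251]
wrist_force: [-0.0, 0.2, 1.4]
gripper_width: 0.797
```

Run:
```python
from h import *
s,R=rep()
T=np.array([575.3,30.8,102.8]);print("to grasp",(T-s["tool_pos"]).round(1))
m=ctrl.camera_model("wrist");im=ctrl.grab_frame("wrist");ims=ctrl.grab_frame("scene")
P=(598.3,119.5,1.316);a=np.linspace(0,6.28,60)
def dr(im,m,X,Y):
    c=np.ascontiguousarray(im[:,:,::-1])
    def l(Q,col):
        u=[proj(m,q).astype(int) for q in F(P,Q)];cv2.polylines(c,[np.array(u)],True,col,1)
    for y in(-26,26): l([(-100+23*np.cos(t),y,114+23*np.sin(t)) for t in a],(0,0,255))
    l([(-76,-66,115),(-76,66,115),(-111,62,208),(-111,-62,208)],(0,255,255));return c
cv2.imwrite("pics/w1.png",dr(im,m,0,0));c=dr(ims,ctrl.camera_model("scene"),0,0)
cv2.imwrite("pics/s1.png",cv2.resize(c[120:320,200:460],None,fx=3,fy=3))
```

```text
t 13.93 pos [551.5 -47.2 213.6] tilt 36.93 az 75.4 jaw az -14.5 el 0.08 tcp az -4.9 q [-0.56  0.5   1.62  0.64  1.31 -0.56] w 0.797 F [-0.   0.2  1.4]
to grasp [  23.8   78.  -110.8]
```

View pics/w1.png

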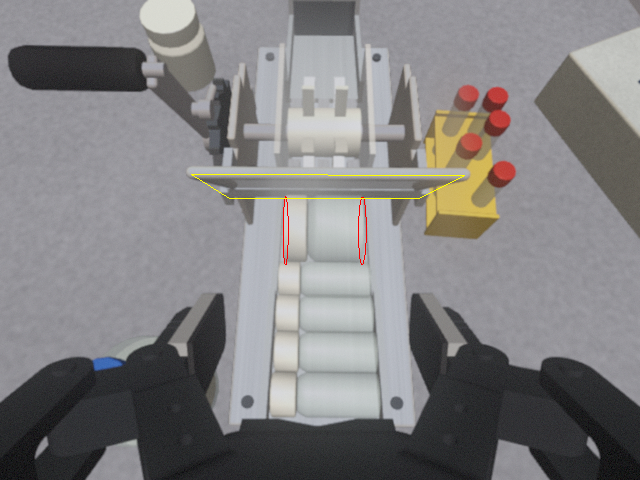

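View pics/s1.png

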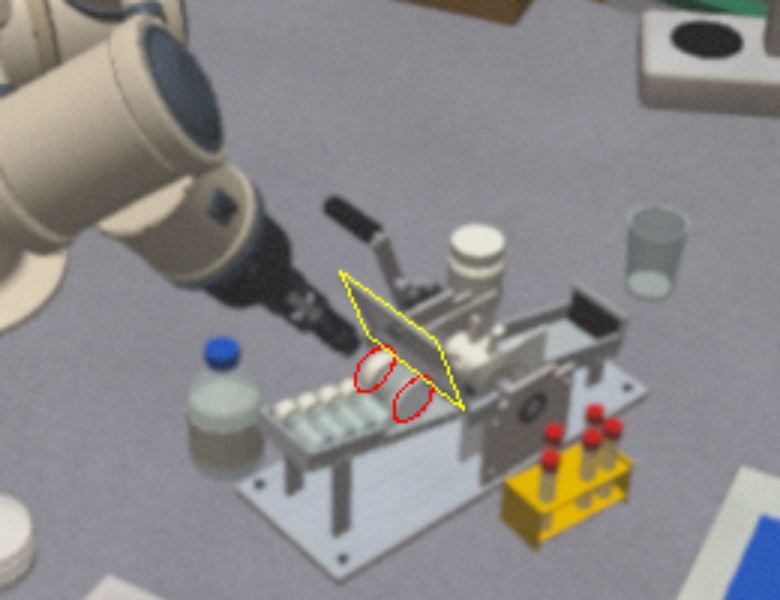

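>>> {"op": "carry_out", "data": {"claw": [66,66,66,66,66], "linear": [[7,23,-33],[13,43,-61],[18,58,-83],[22,70,-100],[24,78,-111]], "yaw": [0,0,0,0,0]}}

```text
t: 14.65
tool_pos: [578.6, 30.7, 106.7]
ee_rot: [-0.189, 0.749, 0.583, 0.253]
wrist_force: [-0.1, -0.1, 0.2]
gripper_width: 0.773
```

Run:
```python
from h import *
s,R=rep()
T=np.array([575.3,30.8,102.8]);print("to grasp",(T-s["tool_pos"]).round(1))
im=ctrl.grab_frame("wrist");ims=ctrl.grab_frame("scene")
cv2.imwrite("pics/w2.png",im[:,:,::-1])
cv2.imwrite("pics/s2.png",cv2.resize(ims[180:300,250:410,::-1],None,fx=4,fy=4))
```

```text
t 14.65 pos [578.6  30.7 106.7] tilt 36.85 az 74.7 jaw az -14.4 el 0.66 tcp az 3.0 q [-0.41  0.65  1.71  0.76  1.04 -0.65] w 0.773 F [-0.1 -0.1  0.2]
to grasp [-3.3  0.1 -3.9]
```

View pics/w2.png

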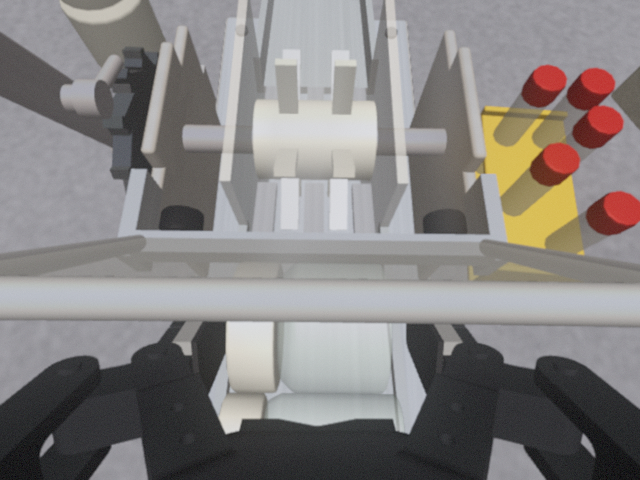

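View pics/s2.png

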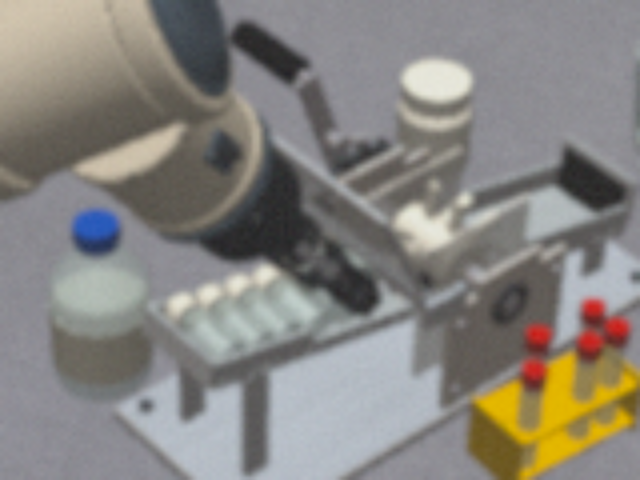

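>>> {"op": "carry_out", "data": {"claw": [66,60,50,48,48], "linear": [[-3,0,-3],[-3,0,-4],[-3,0,-4],[-3,0,-4],[-3,0,-4]], "yaw": [0,0,0,0,0], "grip_force": 25}}

```text
t: 15.38
tool_pos: [574.2, 29.7, 101.3]
ee_rot: [-0.19, 0.749, 0.582, 0.252]
wrist_force: [-4.0, -5.9, 6.8]
gripper_width: 0.606
```

>>> {"op": "carry_out", "data": {"claw": [48,48], "linear": [[0,0,0],[0,0,0]], "yaw": [0,0]}}

```text
t: 15.62
tool_pos: [574.2, 29.7, 101.3]
ee_rot: [-0.19, 0.749, 0.582, 0.252]
wrist_force: [-4.1, -5.2, 7.1]
gripper_width: 0.609
```

Run:
```python
from h import *
s,R=rep()
T=np.array([575.3,30.8,102.8]);print("to grasp",(T-s["tool_pos"]).round(1))
im=ctrl.grab_frame("wrist")
cv2.imwrite("pics/w3.png",im[:,:,::-1])
```

```text
t 15.62 pos [574.2  29.7 101.3] tilt 36.82 az 74.9 jaw az -14.5 el 0.49 tcp az 3.0 q [-0.41  0.66  1.72  0.77  1.03 -0.66] w 0.609 F [-4.1 -5.2  7.1]
to grasp [1.1 1.1 1.5]
```

View pics/w3.png

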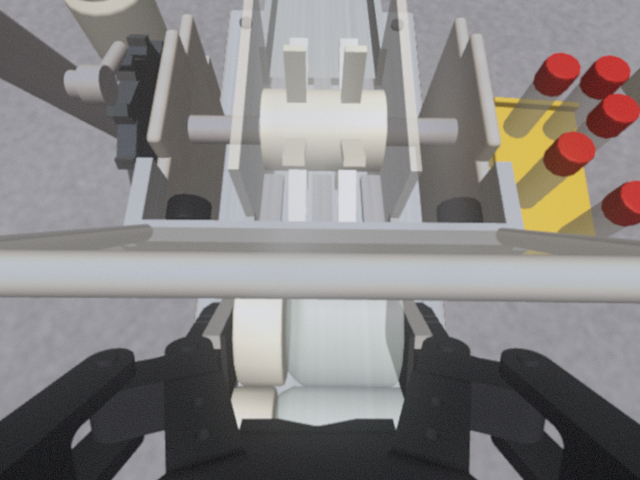

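>>> {"op": "carry_out", "data": {"claw": [48,48,48,48,48], "linear": [[-1,-5,10],[-3,-9,19],[-8,-28,46],[-14,-53,80],[-21,-80,117]], "yaw": [0,0,0,0,0], "grip_force": 35}}

```text
t: 16.3
tool_pos: [552.5, -50.7, 219.4]
ee_rot: [-0.19, 0.749, 0.582, 0.252]
wrist_force: [0.3, -0.4, -1.8]
gripper_width: 0.598
```

Run:
```python
from h import *
s,R=rep()
im=ctrl.grab_frame("wrist");it=ctrl.grab_frame("top")
cv2.imwrite("pics/w4.png",im[:,:,::-1]);cv2.imwrite("pics/t4.png",it[:,:,::-1])
m=ctrl.camera_model("top")
for q in("tray","tip_box"):
  for r in ctrl.trace("top",q)[:2]:
    g=r["region"].astype(np.uint8);b=cv2.boxPoints(cv2.minAreaRect(cv2.findNonZero(g)));print(q,r["confidence"],b.round(1).tolist(),[onz(m,x,24 if q=="tray" else 69)[:2].round(0).tolist() for x in b])
```

```text
t 16.3 pos [552.5 -50.7 219.4] tilt 36.8 az 75.0 jaw az -14.4 el 0.44 tcp az -5.2 q [-0.56  0.49  1.61  0.63  1.32 -0.56] w 0.598 F [ 0.3 -0.4 -1.8]
tray 0.55 [[491.5, 226.1999969482422], [528.0, 221.60000610351562], [535.9000244140625, 285.1000061035156], [499.5, 289.70001220703125]] [[587.0, -409.0], [597.0, -499.0], [445.0, -515.0], [436.0, -425.0]]
tip_box 0.68 [[435.5, 167.5], [460.0, 143.0], [486.0, 169.0], [461.5, 193.5]] [[721.0, -269.0], [778.0, -328.0], [717.0, -388.0], [660.0, -328.0]]
```

View pics/w4.png

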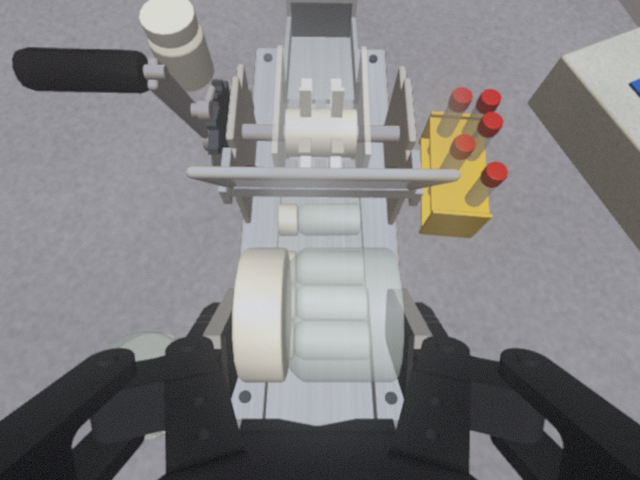

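View pics/t4.png

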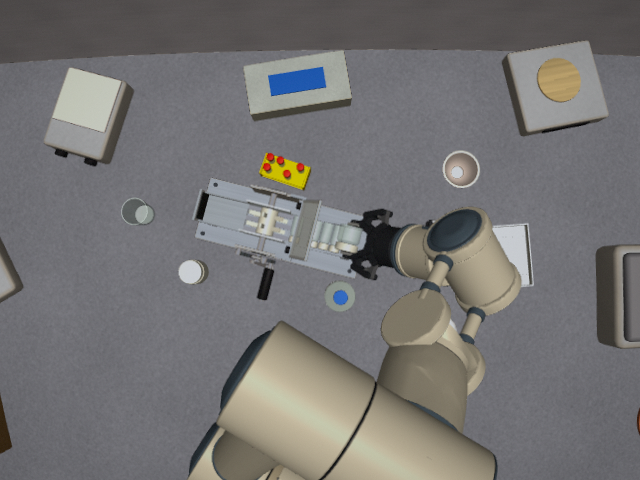

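Run:
```python
from h import *
im=np.load("top0.npy");m=ctrl.camera_model("top")
x0,y0=420,205;c=cv2.resize(im[y0:y0+100,x0:x0+130,::-1],None,fx=6,fy=6,interpolation=cv2.INTER_CUBIC)
from scipy.optimize import least_squares
g=cv2.cvtColor(im,cv2.COLOR_RGB2HSV)
mask=((im.min(2)>175)).astype(np.uint8);mask[:,:478]=0;mask[:,545:]=0;mask[:200]=0;mask[300:]=0
n,l,st,ce=cv2.connectedComponentsWithStats(mask);i=1+st[1:,4].argmax();print(st[i],ce[i])
b=cv2.boxPoints(cv2.minAreaRect(cv2.findNonZero((l==i).astype(np.uint8))))
w=np.array([onz(m,x,15)[:2] for x in b]);print(b.round(1),w.round(0),w.mean(0))
p=(512,-447,0)
for p,col in[((512,-447,1.5708+np.pi/2-.05),(0,0,255))]:pass
a=np.arctan2(*( (w[1]-w[0])[::-1]));print("edge ang",np.degrees(a),np.linalg.norm(w[1]-w[0]),np.linalg.norm(w[2]-w[1]))
ctr=w.mean(0)
e1,e2=w[1]-w[0],w[2]-w[1]
lng=e1 if np.linalg.norm(e1)>np.linalg.norm(e2) else e2;th=np.arctan2(lng[1],lng[0])
for z,col in((24,(0,0,255)),(0,(0,255,0))):
    u=[((proj(m,q)-[x0,y0]+.5)*6).astype(int) for q in F((ctr[0],ctr[1],th),[(75,55,z),(75,-55,z),(-75,-55,z),(-75,55,z)])];cv2.polylines(c,[np.array(u)],True,col,1)
cv2.imwrite("pics/tray.png",c);print(ctr,np.degrees(th))
```

```text
[ 485  226   44   63 2345] [506.21449893 256.2869936 ]
[[483.6 227.1]
 [523.4 223.6]
 [528.7 284.5]
 [489.  288. ]] [[ 586. -392.]
 [ 593. -491.]
 [ 447. -500.]
 [ 440. -402.]] [ 516.55445886 -446.35209692]
edge ang -85.5671719849494 98.84364578714444 146.84783532224466
[ 516.55445886 -446.35209692] -176.1640856246971
```

View pics/tray.png

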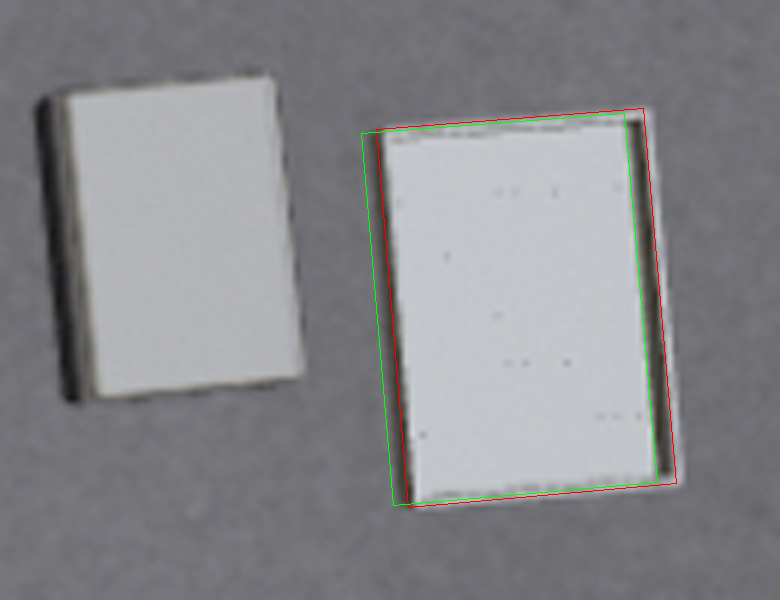

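>>> {"op": "carry_out", "data": {"claw": [48,48,48,48,48], "linear": [[-3,-35,5],[-8,-90,5],[-14,-145,5],[-19,-200,5],[-24,-255,5]], "yaw": [0.05,0.12,0.2,0.26,0.318]}}

```text
t: 17.12
tool_pos: [528.8, -305.5, 221.7]
ee_rot: [-0.229, 0.647, 0.694, 0.219]
wrist_force: [1.2, 0.2, -0.2]
gripper_width: 0.601
```

>>> {"op": "carry_out", "data": {"claw": [48,48,48,48,48], "linear": [[-5,-50,0],[-10,-95,-10],[-13,-125,-45],[-13,-135,-90],[-13,-135,-125]], "yaw": [0,0,0,0,0]}}

```text
t: 17.75
tool_pos: [515.7, -439.1, 94.3]
ee_rot: [-0.23, 0.647, 0.693, 0.219]
wrist_force: [0.4, 0.4, -1.2]
gripper_width: 0.606
```

Run:
```python
from h import *
s,R=rep()
print("to go",(np.array([515.5,-440,13.3])-s["tool_pos"]).round(1))
im=ctrl.grab_frame("wrist");ims=ctrl.grab_frame("scene")
cv2.imwrite("pics/w5.png",im[:,:,::-1])
cv2.imwrite("pics/s5.png",cv2.resize(ims[250:430,90:330,::-1],None,fx=3,fy=3))
```

```text
t 17.75 pos [ 515.7 -439.1   94.3] tilt 36.99 az 93.3 jaw az 3.8 el 0.36 tcp az -40.4 q [-0.95  0.98  0.89  0.34  1.82 -1.03] w 0.606 F [ 0.4  0.4 -1.2]
to go [ -0.2  -0.9 -81. ]
```

View pics/w5.png

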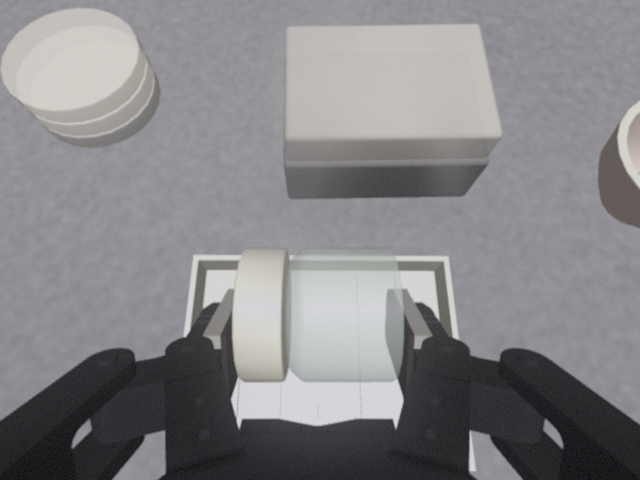

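View pics/s5.png

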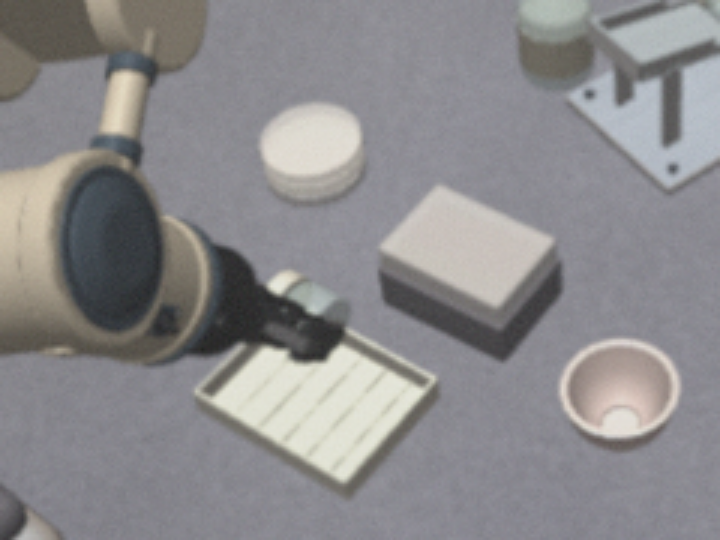

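>>> {"op": "carry_out", "data": {"claw": [48,48,48,48,48], "linear": [[0,0,-30],[0,0,-55],[0,0,-70],[0,0,-75],[0,0,-77]], "yaw": [0,0,0,0,0]}}

```text
t: 18.48
tool_pos: [516.3, -440.0, 21.3]
ee_rot: [-0.228, 0.648, 0.694, 0.219]
wrist_force: [0.0, -0.6, -0.0]
gripper_width: 0.604
```

>>> {"op": "carry_out", "data": {"claw": [48,48], "linear": [[0,0,-2],[0,0,-2]], "yaw": [0,0]}}

```text
t: 18.73
tool_pos: [516.2, -440.0, 19.3]
ee_rot: [-0.228, 0.648, 0.694, 0.219]
wrist_force: [0.3, 0.3, -0.4]
gripper_width: 0.606
```

>>> {"op": "carry_out", "data": {"claw": [48,48,48], "linear": [[0,0,-2],[0,0,-4],[0,0,-4]], "yaw": [0,0,0]}}

```text
t: 19.1
tool_pos: [516.0, -439.7, 14.7]
ee_rot: [-0.228, 0.648, 0.693, 0.219]
wrist_force: [0.8, -0.1, -0.8]
gripper_width: 0.604
```

>>> {"op": "carry_out", "data": {"claw": [48,48], "linear": [[0,0,-1.5],[0,0,-1.5]], "yaw": [0,0]}}

```text
t: 19.35
tool_pos: [516.1, -439.8, 13.3]
ee_rot: [-0.228, 0.648, 0.693, 0.219]
wrist_force: [0.4, 0.9, -1.0]
gripper_width: 0.599
```

>>> {"op": "carry_out", "data": {"claw": [48,48], "linear": [[0,0,-1.5],[0,0,-1.5]], "yaw": [0,0]}}

```text
t: 19.6
tool_pos: [516.2, -439.9, 13.0]
ee_rot: [-0.228, 0.647, 0.694, 0.219]
wrist_force: [-1.2, 1.2, 9.6]
gripper_width: 0.605
```

>>> {"op": "carry_out", "data": {"claw": [54,58,64,68,68], "linear": [[0,0,1],[0,0,1],[0,0,1],[0,-6,9],[1,-24,33]], "yaw": [0,0,0,0,0]}}

```text
t: 20.23
tool_pos: [516.8, -463.3, 44.8]
ee_rot: [-0.229, 0.647, 0.693, 0.219]
wrist_force: [0.3, -0.2, 0.1]
gripper_width: 0.798
```

>>> {"op": "carry_out", "data": {"claw": [68,68], "linear": [[0,-33,44],[0,-45,100]], "yaw": [0,0]}}

```text
t: 20.48
tool_pos: [516.3, -510.3, 145.7]
ee_rot: [-0.228, 0.648, 0.693, 0.219]
wrist_force: [2.3, -0.7, 0.1]
gripper_width: 0.794
```

Run:
```python
from h import *
s,R=rep()
im=ctrl.grab_frame("wrist");it=ctrl.grab_frame("scene")
cv2.imwrite("pics/w6.png",im[:,:,::-1]);cv2.imwrite("pics/s6.png",it[:,:,::-1])
```

```text
t 20.48 pos [ 516.3 -510.3  145.7] tilt 36.87 az 93.2 jaw az 3.7 el 0.4 tcp az -44.7 q [-1.    1.03  0.63  0.34  2.04 -1.  ] w 0.794 F [ 2.3 -0.7  0.1]
```

View pics/w6.png

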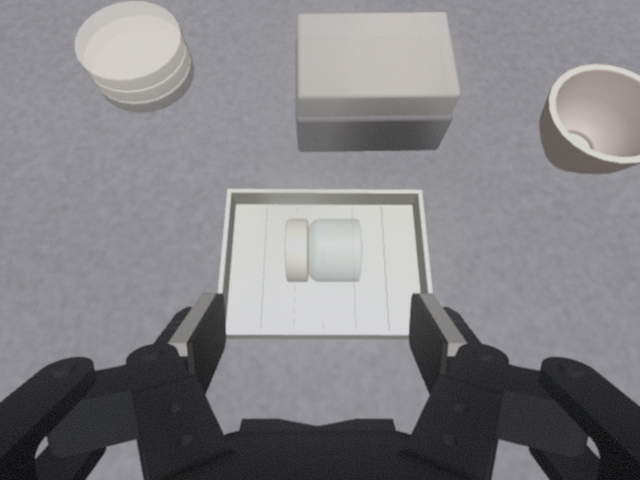

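View pics/s6.png

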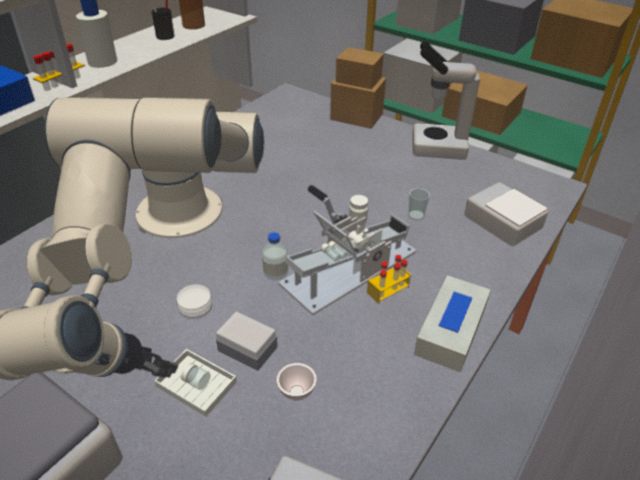

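Run:
```python
from h import *
from scipy.optimize import least_squares
P=(598.3,119.5,1.316);M={n:ctrl.camera_model(n) for n in("scene","top")}
it=ctrl.grab_frame("top");cv2.imwrite("pics/t7.png",it[:,:,::-1])
obs=[(n,ctrl.mark_of(n,"lever_grip")) for n in M]
for n,o in obs: print(n,[(np.round(x["uv"],1).tolist(),round(x["confidence"],2)) for x in o])
H=lambda th,y=131:(120*np.sin(th-.698),y,85+120*np.cos(th-.698))
uv={n:o[0]["uv"] for n,o in obs if o}
r=least_squares(lambda t:np.concatenate([proj(M[n],F(P,H(t[0]))[0])-uv[n] for n in uv]),[.4]);print(r.x,r.fun.round(1),F(P,H(r.x[0])).round(1))
for n in M:
    im=cv2.imread("pics/t7.png" if n=="top" else "pics/s6.png");c0=proj(M[n],F(P,H(r.x[0]))[0]).astype(int);x0,y0=c0-[50,40];k=7
    c=cv2.resize(im[y0:y0+85,x0:x0+110],None,fx=k,fy=k,interpolation=cv2.INTER_CUBIC)
    for y in(98,164):
        a=np.linspace(0,6.28,30);h=np.array(H(r.x[0],y))
        u=[((proj(M[n],q)-[x0,y0]+.5)*k).astype(int) for q in F(P,[h+[11*np.cos(t),0,11*np.sin(t)] for t in a])];cv2.polylines(c,[np.array(u)],True,(0,0,255),1)
    cv2.imwrite(f"pics/lev_{n}.png",c)
rep()
```

```text
scene [([317.8, 191.7], 0.61)]
top [([267.4, 281.7], 0.67)]
[0.33108364] [-1.5  0.8 -1.7  2. ] [[460.7 110.9 197. ]]
t 20.73 pos [ 517.  -508.9  145. ] tilt 36.82 az 93.2 jaw az 3.8 el 0.45 tcp az -44.6 q [-1.    1.03  0.64  0.34  2.03 -1.  ] w 0.797 F [-0.2 -0.8 -1.1]
```

View pics/lev_top.png

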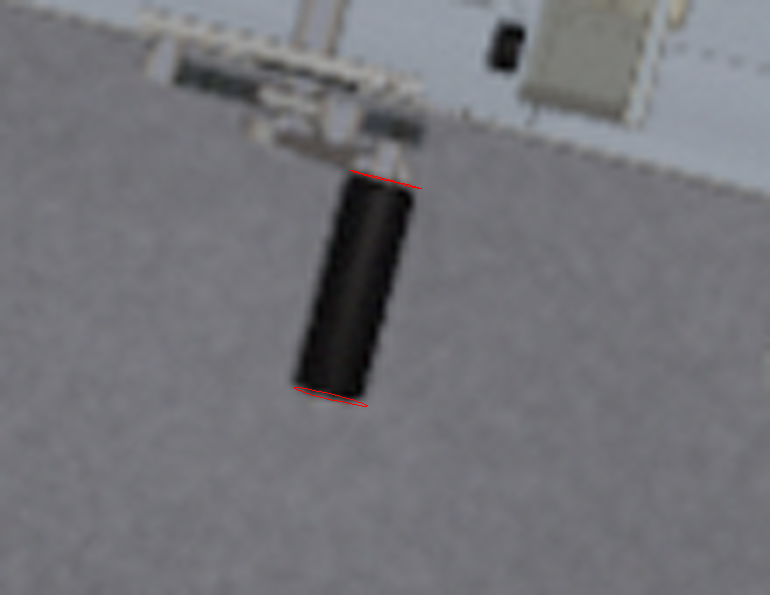

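View pics/lev_scene.png

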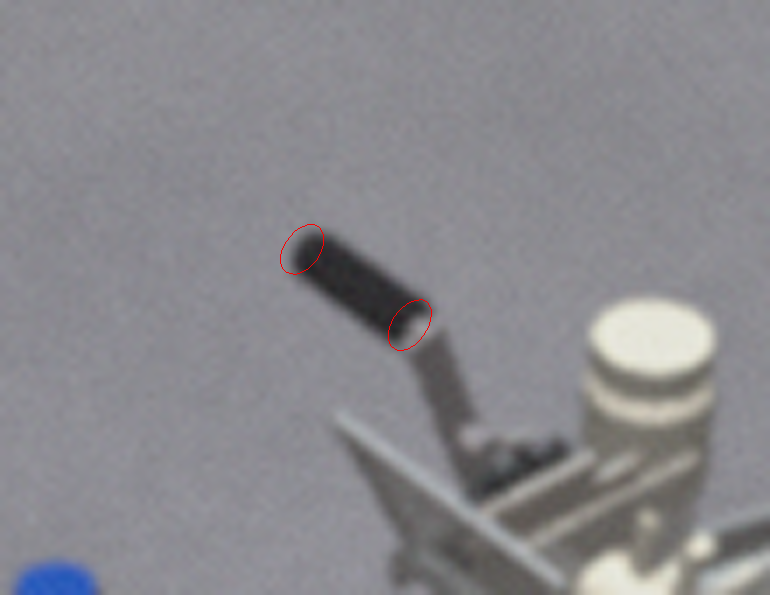

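Run:
```python
import numpy as np
from scipy.optimize import least_squares
D=[(.4942,1.3461,1.3025,240.77,576.36,230.67),(.87565,.21994,1.99668,215,845.81,374.99),(.91,.22,1.97,232.8,851.8,348.5),(1.02,.22,1.81,248.5,908.6,250),(.96,.22,1.81,249.8,906.3,303.5),(.97,.22,1.70,261.7,941.5,307.3),(.97,.22,1.47,282.2,1011,327.5),(.98,.22,1.30,295,1058.2,351)]
D=np.array(D);r=np.hypot(D[:,3],D[:,4]);z=D[:,5]
def f(p):
    a1,h,L2,L3,c,Lt=p;q2,q3,q5=D[:,0],D[:,1],D[:,2];s=q2+q3
    return np.r_[(a1+L2*np.sin(q2)+L3*np.sin(s+c)+Lt*np.sin(s+q5)-r),(h+L2*np.cos(q2)+L3*np.cos(s+c)+Lt*np.cos(s+q5)-z)]
best=min((least_squares(f,x0,loss="soft_l1") for x0 in([0,300,450,430,0,300],[100,400,400,400,.1,300],[0,360,420,420,-.1,250])),key=lambda s:s.cost)
p=best.x;print(p.round(2),best.fun.round(1))
a1,h,L2,L3,c,Lt=p
dmin=np.hypot(L2+L3*np.cos(2.67+c),L3*np.sin(2.67+c));dmax=np.hypot(L2+L3*np.cos(.22+c),L3*np.sin(.22+c));print("shoulder-wrist",dmin,dmax)
zt=np.array([.581,-.151,-.8])
for T in([470.6,109.3,182.3],[406.7,125.9,270.3],[430,120,238],[462,75,165],[502,224,165],[480,109,195]):
    w=np.array(T)-Lt*zt;print(T,np.hypot(np.hypot(*w[:2])-a1,w[2]-h).round(),w.round())
```

```text
[7.4300e+00 2.6271e+02 5.9041e+02 4.0053e+02 3.0000e-01 3.3620e+02] [-0.  -1.   1.  -0.4  0.6  0.1 -0.3 -0.1 -0.   0.3 -2.7 -0.3  2.2 -3.7
  3.8  0. ]
shoulder-wrist 207.57454718716843 959.0163790431022
[470.6, 109.3, 182.3] 364.0 [275. 160. 451.]
[406.7, 125.9, 270.3] 385.0 [211. 177. 539.]
[430, 120, 238] 374.0 [235. 171. 507.]
[462, 75, 165] 335.0 [267. 126. 434.]
[502, 224, 165] 439.0 [307. 275. 434.]
[480, 109, 195] 377.0 [285. 160. 464.]
```

>>> {"op": "carry_out", "data": {"claw": [65,60,60,60,60], "linear": [[-10,30,50],[-20,80,90],[-30,135,125],[-40,195,150],[-50,255,150]], "yaw": [-0.17,-0.34,-0.51,-0.68,-0.85]}}

```text
t: 21.35
tool_pos: [467.7, -258.9, 295.0]
ee_rot: [-0.116, 0.877, 0.362, 0.294]
wrist_force: [1.6, 0.2, 0.7]
gripper_width: 0.702
```

>>> {"op": "carry_out", "data": {"claw": [60,60,60,60,60], "linear": [[-10,55,0],[-20,110,0],[-30,165,0],[-40,220,0],[-50,275,0]], "yaw": [-0.17,-0.34,-0.51,-0.68,-0.85]}}

```text
t: 21.98
tool_pos: [422.5, -38.0, 285.6]
ee_rot: [-0.011, 0.955, 0.047, 0.293]
wrist_force: [0.1, -0.5, -1.7]
gripper_width: 0.706
```

Run:
```python
from h import *
s,R=rep()
print((np.array([406.7,125.9,270.3])-s["tool_pos"]).round(1))
```

```text
t 21.98 pos [422.5 -38.  285.6] tilt 34.16 az 5.0 jaw az -84.4 el 0.41 tcp az -5.1 q [-0.48 -0.08  2.15  0.54  0.62  0.62] w 0.706 F [ 0.1 -0.5 -1.7]
[-15.8 163.9 -15.3]
```

>>> {"op": "carry_out", "data": {"claw": [60,60,60,60,60], "linear": [[-5,45,-5],[-10,90,-10],[-15,130,-15],[-15,160,-15],[-15,160,-15]], "yaw": [-0.07,-0.14,-0.2,-0.27,-0.34]}}

```text
t: 22.6
tool_pos: [401.4, 55.9, 261.0]
ee_rot: [0.023, 0.965, -0.053, 0.257]
wrist_force: [-0.4, 0.2, 0.4]
gripper_width: 0.703
```

Run:
```python
from h import *
s,R=rep()
print((np.array([406.7,125.9,270.3])-s["tool_pos"]).round(1))
```

```text
t 22.6 pos [401.4  55.9 261. ] tilt 29.92 az -8.3 jaw az -96.5 el 1.03 tcp az 7.9 q [ 0.09 -0.04  2.16 -0.23  0.52  1.94] w 0.703 F [-0.4  0.2  0.4]
[ 5.3 70.   9.3]
```

>>> {"op": "carry_out", "data": {"claw": [60,60,60,60,60], "linear": [[10,15,0],[20,32,0],[28,48,0],[29,65,-5],[29,65,-11]], "yaw": [-0.03,-0.06,-0.1,-0.14,-0.14]}}

```text
t: 23.22
tool_pos: [431.0, 121.4, 249.9]
ee_rot: [0.041, 0.959, -0.118, 0.255]
wrist_force: [0.7, -0.6, -0.6]
gripper_width: 0.704
```

Run:
```python
from h import *
s,R=rep();h=np.array([459.6,112.2,197.5]);T=h+19*R[:,2]
print("togo",(T-s["tool_pos"]).round(1),R[:,2].round(3))
m=ctrl.camera_model("wrist");im=ctrl.grab_frame("wrist");c=np.ascontiguousarray(im[:,:,::-1])
P=(598.3,119.5,1.316);th=.34;H=lambda y:np.array((120*np.sin(th-.698),y,85+120*np.cos(th-.698)))
a=np.linspace(0,6.28,30)
for y in(98,164):cv2.polylines(c,[np.array([proj(m,q).astype(int) for q in F(P,[H(y)+[11*np.cos(t),0,11*np.sin(t)] for t in a])])],True,(0,0,255),1)
cv2.imwrite("pics/w8.png",c)
```

```text
t 23.23 pos [431.  121.4 249.9] tilt 29.95 az -16.2 jaw az -104.3 el 1.05 tcp az 15.7 q [ 0.37  0.1   2.06 -0.54  0.63  2.57] w 0.704 F [ 0.7 -0.6 -0.6]
togo [ 37.7 -11.8 -68.9] [ 0.479 -0.139 -0.867]
```

View pics/w8.png

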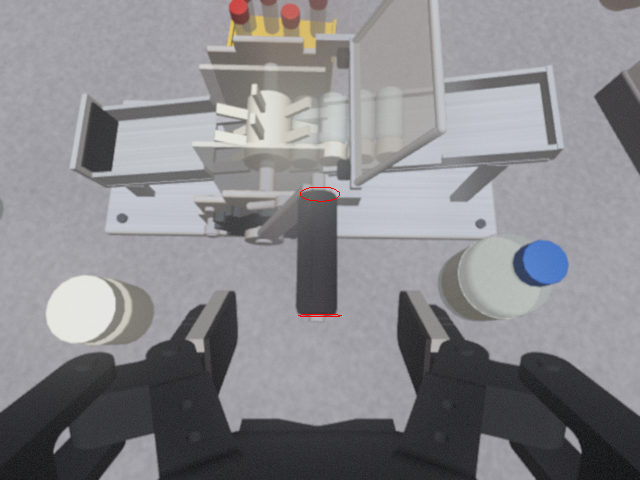

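```bash
cat > ik.py <<'E'
from h import *
a1,hh,L2,L3,c,Lt=7.43,262.71,590.41,400.53,.30,336.2
def ik(T,R,k):
    w=T-Lt*R[:,2];q1=np.arctan2(w[1],w[0]);r=np.hypot(*w[:2])-a1;z=w[2]-hh
    d=np.hypot(r,z);be=np.arccos((d*d-L2*L2-L3*L3)/(2*L2*L3));q3=be-c
    q2=np.arctan2(r,z)-np.arctan2(L3*np.sin(be),L2+L3*np.cos(be))
    W=(Ro.from_euler("z",q1)*Ro.from_euler("y",q2+q3)).inv()*Ro.from_matrix(R)
    q4,q5,q6=W.as_euler("ZYZ");
    if q5<0:q4,q5,q6=q4+np.pi,-q5,q6+np.pi
    wr=lambda a:(a+np.pi)%(2*np.pi)-np.pi
    return np.array([q1,q2,q3,wr(q4),q5,wr(q6-k)])
E
python3 - <<'E'
from ik import *
s,R=rep();q=ik(np.array(s["tool_pos"]),R,0);k=q[5]-s["q"][5];print(q.round(2),"k",k)
P=(598.3,119.5,1.316)
for dy in(0,.1,.2):
  Rr=Ro.from_euler("z",dy).as_matrix()@R
  for th in(0,.34,.7,1.05,1.4):
    h=F(P,(120*np.sin(th-.698),134,85+120*np.cos(th-.698)))[0]
    print(dy,th,(h+19*Rr[:,2]).round(1),ik(h+19*Rr[:,2],Rr,k).round(2))
E
```

```text
t 23.27 pos [430.4 120.6 249.2] tilt 29.89 az -16.2 jaw az -104.3 el 1.09 tcp az 15.6 q [ 0.37  0.1   2.06 -0.54  0.63  2.57] w 0.699 F [-1.7 -0.6 -0.7]
[ 0.56  0.1   2.06 -0.6   0.71 -1.93] k -4.499335065707206
0 0 [458.3  76.  160.5] [ 0.39  0.3   2.18 -0.95  0.39  2.84]
0 0.34 [467.1 109.9 180.9] [ 0.47  0.27  2.11 -0.8   0.5   2.74]
0 0.7 [477.8 150.9 188.5] [ 0.56  0.29  2.04 -0.74  0.58  2.75]
0 1.05 [488.1 190.7 181.2] [ 0.63  0.34  1.98 -0.74  0.62  2.8 ]
0 1.4 [497.2 225.6 160.2] [ 0.68  0.41  1.94 -0.77  0.63  2.88]
0.1 0 [458.5  76.9 160.5] [ 0.35  0.29  2.2  -0.95  0.32  2.72]
0.1 0.34 [467.3 110.9 180.9] [ 0.44  0.26  2.13 -0.78  0.43  2.61]
0.1 0.7 [478.  151.8 188.5] [ 0.53  0.28  2.06 -0.73  0.51  2.62]
0.1 1.05 [488.4 191.6 181.2] [ 0.6   0.33  2.   -0.74  0.55  2.69]
0.1 1.4 [497.5 226.5 160.2] [ 0.66  0.4   1.97 -0.78  0.55  2.79]
0.2 0 [458.6  77.9 160.5] [ 0.3   0.28  2.22 -0.91  0.24  2.55]
0.2 0.34 [467.5 111.8 180.9] [ 0.4   0.25  2.15 -0.72  0.35  2.44]
0.2 0.7 [478.1 152.7 188.5] [ 0.49  0.27  2.08 -0.69  0.44  2.48]
0.2 1.05 [488.5 192.5 181.2] [ 0.57  0.31  2.03 -0.72  0.48  2.57]
0.2 1.4 [497.6 227.5 160.2] [ 0.63  0.39  1.99 -0.78  0.48  2.69]
```

>>> {"op": "carry_out", "data": {"claw": [55,50,48,48,48], "linear": [[10,-3,-19],[21,-6,-39],[30,-9,-55],[37,-11,-68],[37,-11,-69]], "yaw": [0,0,0,0,0]}}

```text
t: 23.9
tool_pos: [467.7, 108.2, 180.9]
ee_rot: [0.042, 0.959, -0.12, 0.255]
wrist_force: [-0.7, -0.8, -0.6]
gripper_width: 0.562
```

>>> {"op": "carry_out", "data": {"claw": [35,20,18,18], "linear": [[0,0,0],[0,0,0],[0,0,0],[0,0,0]], "yaw": [0,0,0,0], "grip_force": 25}}

```text
t: 24.4
tool_pos: [468.2, 109.3, 182.3]
ee_rot: [0.041, 0.958, -0.119, 0.256]
wrist_force: [-5.4, -1.3, 7.6]
gripper_width: 0.246
```

Run:
```python
from ik import *
s,R=rep();print(R[:,2].round(3))
im=ctrl.grab_frame("wrist");cv2.imwrite("pics/w9.png",im[:,:,::-1])
```

```text
t 24.4 pos [468.2 109.3 182.3] tilt 30.05 az -16.2 jaw az -104.5 el 0.99 tcp az 13.1 q [ 0.3   0.27  2.11 -0.75  0.41  2.76] w 0.246 F [-5.4 -1.3  7.6]
[ 0.481 -0.14  -0.866]
```

View pics/w9.png

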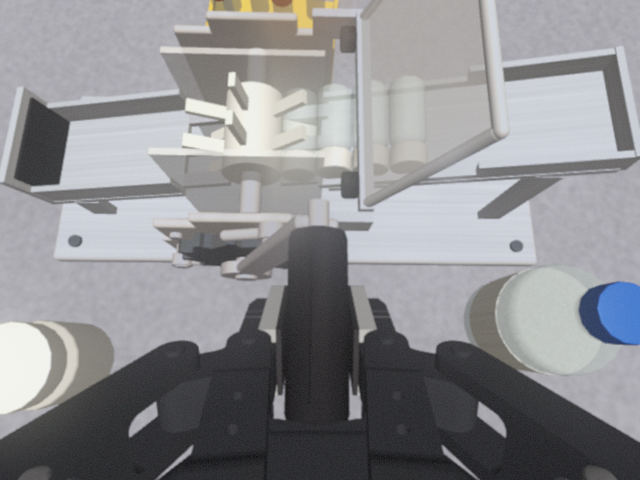

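>>> {"op": "carry_out", "data": {"claw": [18,18,18,18,18], "linear": [[-2.5,-9,-4],[-4.7,-18,-8.7],[-6.5,-25,-13.5],[-8,-30.5,-17.5],[-8,-30.5,-17.5]], "yaw": [0,0,0,0,0]}}

```text
t: 25.08
tool_pos: [460.0, 78.3, 164.0]
ee_rot: [0.041, 0.959, -0.12, 0.255]
wrist_force: [-4.3, -0.3, -1.5]
gripper_width: 0.249
```

>>> {"op": "carry_out", "data": {"claw": [18,18,18,18], "linear": [[5,21,13],[11,42,21],[17,65,25],[23,89,24]], "yaw": [0,0,0,0]}}

```text
t: 25.58
tool_pos: [484.0, 168.8, 189.5]
ee_rot: [0.041, 0.958, -0.12, 0.257]
wrist_force: [7.3, -6.8, -10.0]
gripper_width: 0.244
```

>>> {"op": "carry_out", "data": {"claw": [18,18,18,18], "linear": [[6,22,-6],[10,38,-13],[14,54,-24],[14,54,-24]], "yaw": [0,0,0,0]}}

```text
t: 26.08
tool_pos: [498.5, 223.5, 164.6]
ee_rot: [0.04, 0.958, -0.119, 0.256]
wrist_force: [4.9, 2.6, 2.7]
gripper_width: 0.245
```

```bash
cat > look.py <<'E'
from ik import *
import sys
n=sys.argv[1];s,R=rep();P=(598.3,119.5,1.316)
h=np.array(s["tool_pos"])-19*R[:,2];d=h-[P[0],P[1],0];fx=np.cos(P[2])*d[0]+np.sin(P[2])*d[1];fy=-np.sin(P[2])*d[0]+np.cos(P[2])*d[1]
print("lever th",(np.arctan2(fx,d[2]-85)+.698).round(3),"r",np.hypot(fx,d[2]-85).round(1),"y",fy.round(1))
w=ctrl.grab_frame("wrist");sc=ctrl.grab_frame("scene")
a=cv2.resize(w[:240,:,::-1],(640,240));b=cv2.resize(sc[185:315,275:435,::-1],(443,360),interpolation=cv2.INTER_CUBIC)
o=np.zeros((600,640,3),np.uint8);o[:240]=a;o[240:,:443]=b;cv2.imwrite(f"pics/{n}.png",o)
E
python3 look.py l1
```

```text
t 26.07 pos [498.5 223.5 164.6] tilt 30.08 az -15.9 jaw az -104.4 el 0.91 tcp az 24.1 q [ 0.54  0.4   1.94 -0.76  0.56  2.96] w 0.245 F [4.9 2.6 2.7]
lever th 1.366 r 122.2 y 132.3
```

View pics/l1.png

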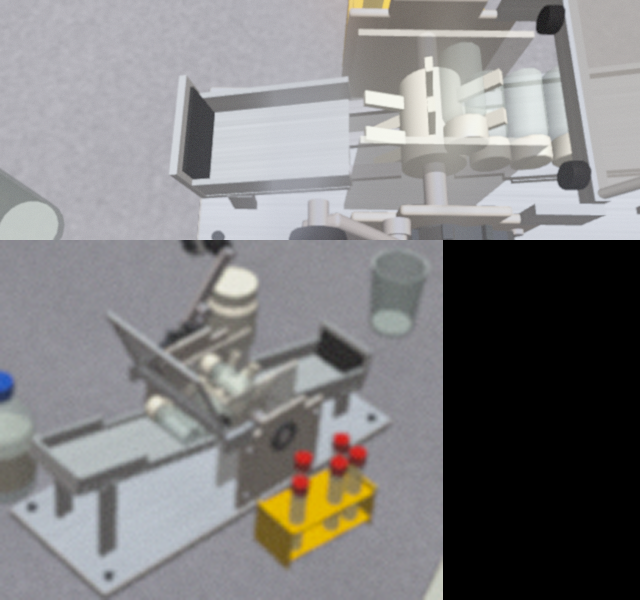

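>>> {"op": "carry_out", "data": {"claw": [18,18,18,18], "linear": [[-4,-16,10.5],[-8,-31,18],[-14,-54,24],[-20,-77,25]], "yaw": [0,0,0,0]}}

```text
t: 26.68
tool_pos: [477.5, 144.3, 190.6]
ee_rot: [0.04, 0.958, -0.119, 0.257]
wrist_force: [7.1, 0.2, -9.1]
gripper_width: 0.248
```

>>> {"op": "carry_out", "data": {"claw": [18,18,18,18], "linear": [[-6,-23,-4],[-11.6,-45,-12],[-17,-65.4,-25],[-17,-65.4,-25]], "yaw": [0,0,0,0]}}

```text
t: 27.18
tool_pos: [459.8, 78.1, 164.0]
ee_rot: [0.041, 0.958, -0.12, 0.255]
wrist_force: [2.2, 2.1, -7.3]
gripper_width: 0.245
```

>>> {"op": "carry_out", "data": {"claw": [18,18,18,18], "linear": [[5,21,13],[11,42,21],[17,65,25],[23,89,24]], "yaw": [0,0,0,0]}}

```text
t: 27.68
tool_pos: [483.7, 168.6, 189.6]
ee_rot: [0.041, 0.958, -0.12, 0.256]
wrist_force: [13.8, -10.9, -14.9]
gripper_width: 0.246
```

>>> {"op": "carry_out", "data": {"claw": [18,18,18,18], "linear": [[6,22,-6],[10,38,-13],[14,54,-24],[14,54,-24]], "yaw": [0,0,0,0]}}

```text
t: 28.18
tool_pos: [498.4, 223.4, 164.7]
ee_rot: [0.04, 0.958, -0.119, 0.256]
wrist_force: [7.6, 0.2, 0.3]
gripper_width: 0.244
```

```bash
python3 look.py l2
```

```text
t 28.18 pos [498.4 223.4 164.7] tilt 30.08 az -16.0 jaw az -104.4 el 0.94 tcp az 24.1 q [ 0.54  0.4   1.94 -0.76  0.56  2.96] w 0.244 F [7.6 0.2 0.3]
lever th 1.364 r 122.3 y 132.4
```

View pics/l2.png

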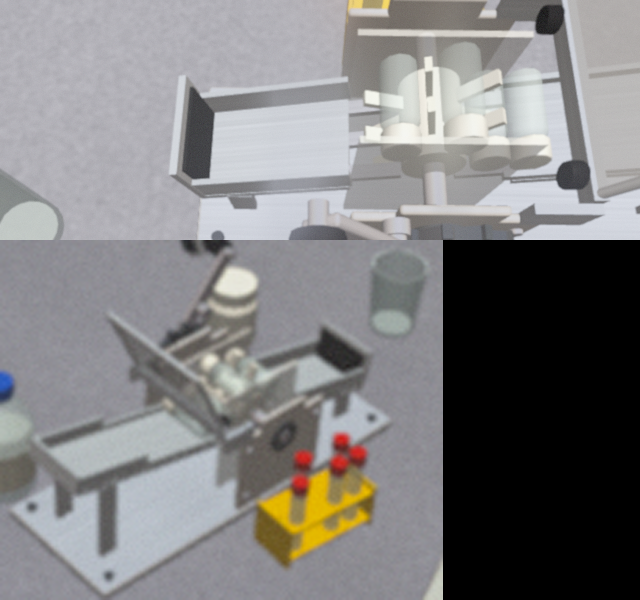

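>>> {"op": "carry_out", "data": {"claw": [18,18,18,18], "linear": [[-4,-16,10.5],[-8,-31,18],[-14,-54,24],[-20,-77,25]], "yaw": [0,0,0,0]}}

```text
t: 28.78
tool_pos: [477.6, 145.0, 190.7]
ee_rot: [0.04, 0.958, -0.119, 0.257]
wrist_force: [6.6, 0.1, -7.2]
gripper_width: 0.243
```

>>> {"op": "carry_out", "data": {"claw": [18,18,18,18], "linear": [[-6,-23,-4],[-11.6,-45,-12],[-17,-65.4,-25],[-17,-65.4,-25]], "yaw": [0,0,0,0]}}

```text
t: 29.28
tool_pos: [459.9, 78.6, 164.2]
ee_rot: [0.041, 0.958, -0.12, 0.255]
wrist_force: [0.1, -1.4, -2.1]
gripper_width: 0.246
```

>>> {"op": "carry_out", "data": {"claw": [18,18,18,18], "linear": [[5,21,13],[11,42,21],[17,65,25],[23,89,24]], "yaw": [0,0,0,0]}}

```text
t: 29.78
tool_pos: [483.9, 169.5, 189.6]
ee_rot: [0.041, 0.958, -0.12, 0.256]
wrist_force: [18.8, -13.1, -20.4]
gripper_width: 0.245
```

>>> {"op": "carry_out", "data": {"claw": [18,18,18,18], "linear": [[6,22,-6],[10,38,-13],[14,54,-24],[14,54,-24]], "yaw": [0,0,0,0]}}

```text
t: 30.28
tool_pos: [498.4, 223.8, 164.6]
ee_rot: [0.041, 0.958, -0.119, 0.256]
wrist_force: [10.7, -3.3, -3.3]
gripper_width: 0.249
```

```bash
python3 look.py l3
```

```text
t 30.27 pos [498.4 223.8 164.6] tilt 30.07 az -16.1 jaw az -104.4 el 0.99 tcp az 24.2 q [ 0.54  0.4   1.94 -0.76  0.56  2.96] w 0.249 F [10.7 -3.3 -3.3]
lever th 1.368 r 122.5 y 132.5
```

View pics/l3.png

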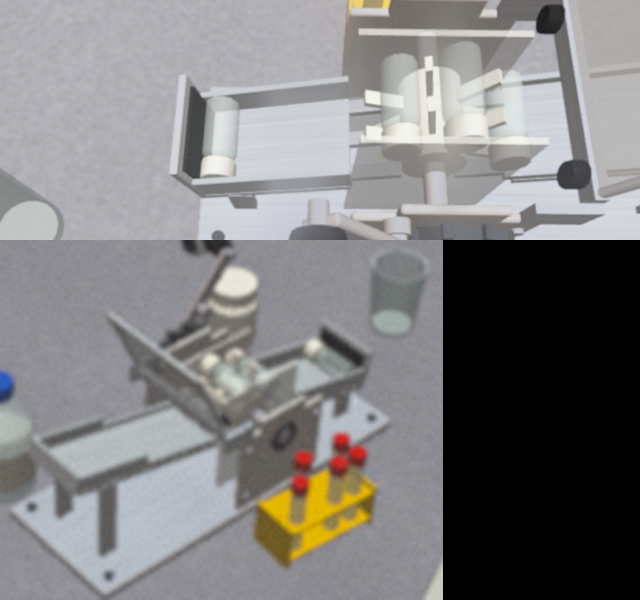

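>>> {"op": "carry_out", "data": {"claw": [18,18,18,18], "linear": [[-4,-16,10.5],[-8,-31,18],[-14,-54,24],[-20,-77,25]], "yaw": [0,0,0,0]}}

```text
t: 30.88
tool_pos: [477.7, 145.9, 190.7]
ee_rot: [0.04, 0.958, -0.119, 0.257]
wrist_force: [6.0, 0.3, -5.0]
gripper_width: 0.245
```

>>> {"op": "carry_out", "data": {"claw": [18,18,18,18], "linear": [[-6,-23,-4],[-11.6,-45,-12],[-17,-65.4,-25],[-17,-65.4,-25]], "yaw": [0,0,0,0]}}

```text
t: 31.38
tool_pos: [459.9, 79.0, 164.4]
ee_rot: [0.042, 0.958, -0.12, 0.255]
wrist_force: [0.0, -6.5, 4.2]
gripper_width: 0.25
```

>>> {"op": "carry_out", "data": {"claw": [18,18,18,18], "linear": [[5,21,13],[11,42,21],[17,65,25],[23,89,24]], "yaw": [0,0,0,0]}}

```text
t: 31.88
tool_pos: [483.9, 170.1, 189.6]
ee_rot: [0.041, 0.958, -0.12, 0.256]
wrist_force: [21.0, -12.9, -21.9]
gripper_width: 0.248
```

>>> {"op": "carry_out", "data": {"claw": [18,18,18,18], "linear": [[6,22,-6],[10,38,-13],[14,54,-24],[14,54,-24]], "yaw": [0,0,0,0]}}

```text
t: 32.38
tool_pos: [498.3, 224.2, 164.4]
ee_rot: [0.041, 0.958, -0.119, 0.256]
wrist_force: [13.8, -6.7, -6.1]
gripper_width: 0.248
```

```bash
python3 look.py l4
```

```text
t 32.38 pos [498.3 224.2 164.4] tilt 30.06 az -16.2 jaw az -104.4 el 1.03 tcp az 24.2 q [ 0.54  0.4   1.94 -0.76  0.56  2.96] w 0.248 F [13.8 -6.7 -6.1]
lever th 1.371 r 122.6 y 132.6
```

View pics/l4.png

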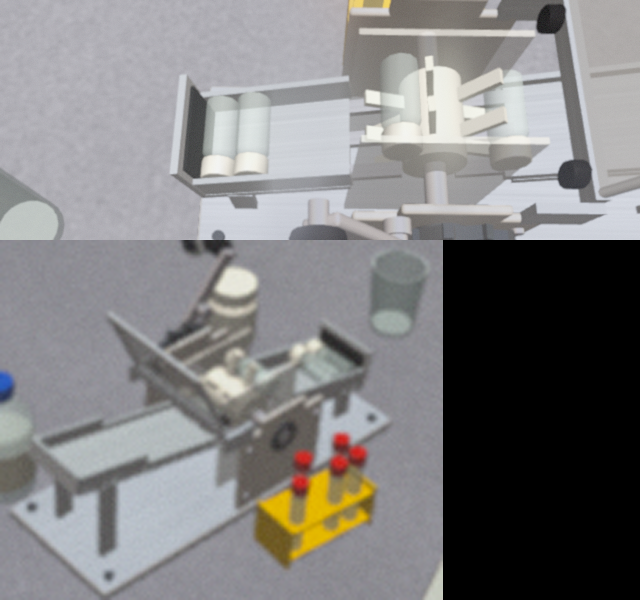

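>>> {"op": "carry_out", "data": {"claw": [25,35,42,45,45], "linear": [[0,0,0],[0,0,0],[0,0,0],[-10,3,18],[-25,7,45]], "yaw": [0,0,0,0,0]}}

```text
t: 33.1
tool_pos: [471.9, 230.4, 209.4]
ee_rot: [0.041, 0.959, -0.12, 0.255]
wrist_force: [-0.0, -0.3, 0.4]
gripper_width: 0.524
```

>>> {"op": "carry_out", "data": {"claw": [45,45,45], "linear": [[-15,5,40],[-20,10,90],[-20,10,120]], "yaw": [0,0,0]}}

```text
t: 33.48
tool_pos: [452.1, 241.3, 332.0]
ee_rot: [0.04, 0.958, -0.119, 0.256]
wrist_force: [0.4, 0.8, 0.1]
gripper_width: 0.527
```

```bash
python3 look.py l5
python3 - <<'E'
from h import *
it=ctrl.grab_frame("top");cv2.imwrite("pics/t9.png",it[:,:,::-1])
s=ctrl.grab_frame("scene");cv2.imwrite("pics/s9.png",s[:,:,::-1])
E
```

```text
t 33.48 pos [452.1 241.3 332. ] tilt 30.09 az -15.9 jaw az -104.4 el 0.86 tcp az 28.1 q [ 0.63  0.12  1.75 -0.49  0.99  2.67] w 0.527 F [0.4 0.8 0.1]
lever th 0.997 r 275.7 y 181.7
```

View pics/l5.png

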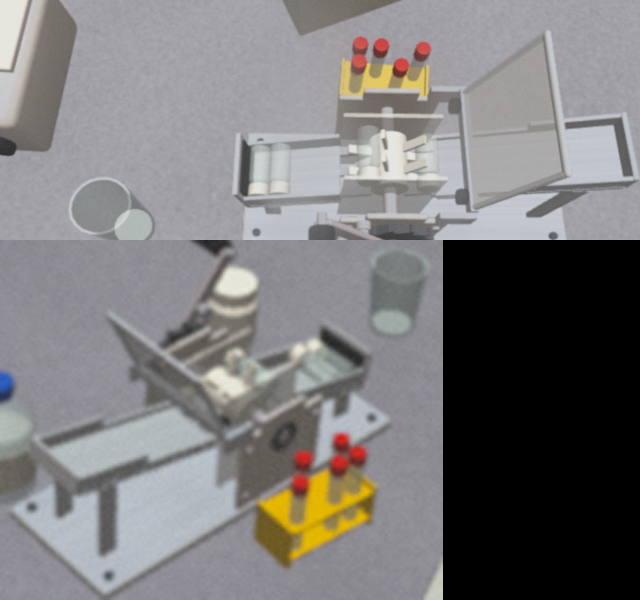

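View pics/t9.png

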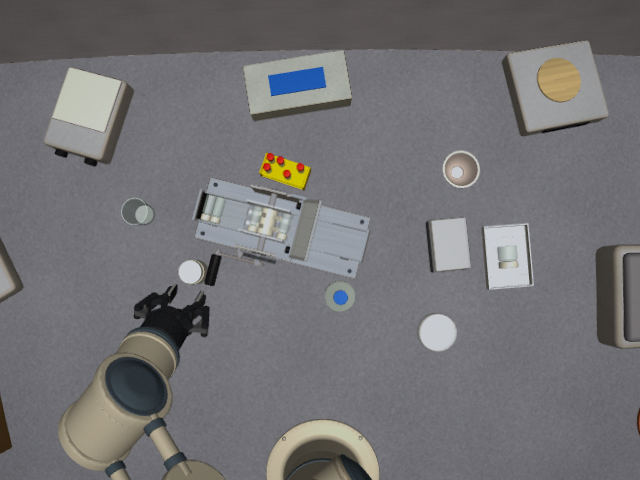

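View pics/s9.png

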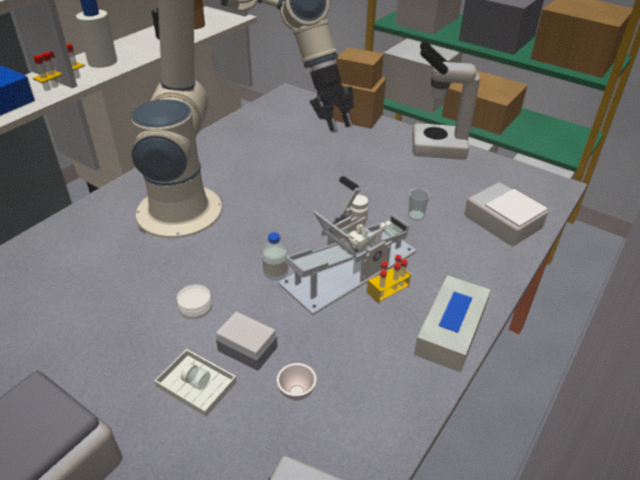

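```bash
python3 -c "
from station import ctrl
print(ctrl.finish_job(), ctrl.state()['t'])"
```

```text
the job is handed in; nothing more can be done
the job is handed in; nothing more can be done
```

The job is handed in at about 33.6 s of robot time, well under the 67 s limit, and my last pictures show everything where it should be.

**Leaning the wrist:** The moves only allow shifts and a turn about the vertical. I tilted the tool about 37° by repeatedly commanding poses just out of reach over the clear side of the bench. The tilt carried over into later moves.

**Jar:** I gripped it by its ends under the pane and lifted it out. I lowered it into the tray until contact read about 10 N, then let go. The last top and scene pictures show it lying in the tray.

**Vials:** I gripped the lever handle and made four full forward swings, looking after each one. Two vials now lie on the run-out against its end stop. The third is in a wheel pocket just past the top, and the fourth is waiting at the wheel's inlet. The first vial sat still at the third one's position, and the third had not moved in the pictures after I let go of the lever.

**Other checks:** Everything else on the bench looks to be in its starting place. The gripper is clear of everything, and the highest wrist force I read was about 33 N.

**What did not go as planned:** The tilt dropped to 30° when the wrist passed an awkward pose on the way to the lever. The lever grasp still held. Forces on the handle rose slowly over the swings because small path errors added up.

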